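# Tighten the walled-in clamp nut of a draw head with a slugging wrench

## Robot

A 6-joint arm with a two-finger parallel gripper is mounted at the origin on the work surface. World frame = base frame: x ahead of the robot, y to its left, z up, the work surface at z = 0. Lengths are in m, angles in rad, forces in N, time in s.
With the tool pointing down it reaches from about 0.375 to 0.975 m from the base axis. Payload 3.8 kg.
Tool frame: the origin (TCP) lies on the centre line of the jaws, within the pads' length; the fingertips stand 22 mm ahead of it and the grasp point (between the pads) lies 3 mm ahead of it (tip_extent is the z of the fingertips in the tool frame, in m); z points along the fingers, y is the line along which they close (so a half turn about z gives the same grasp; the last joint's range is limited). The gripper opens to 88 mm and grips with 3 to 60 N. Pads are 18 mm wide; open, the fingers measure 123 mm over their backs; the gripper's body (75 mm by 187 mm) begins 45 mm behind the grasp point.
Start: joints at [1.258, 0.264, 1.604, -0, 1.274, -0.037], TCP at [0.184, 0.649, 0.261] pointing down, gripper open.
Joint ranges: [-2.63, 2.63], [-0.94, 2.18], [0.31, 2.57], [-1.31, 4.45], [0, 2.66], [-2.55, 2.55]. Speed limits (rad/s): [2.57, 2.57, 3.14, 3.14, 3.14, 3.14].

## Interface

Orientations are given as a rotation vector (axis times angle).
In Python, from rig import * gives the robot as it stands.
- The arm moves only by the tool arm_command, never from a script. Its argument "series" is a list of rows, each a list of 7 numbers: the shift along the tool's x, y, z in mm, then the turn, a rotation vector about the tool's x, y, z in degrees, then the closure in counts, from 0 (fully open) to 255 (shut). In form: [[x, y, z, rx, ry, rz, gripper], ...]. A call has 1 to 8 rows; each row shifts and turns the commanded pose from where the row before left it, along the tool's axes as they then stand; what a row does not reach is not made up. A row lasts 1/12 s, in which the tool goes at most 41.7 mm and 7.16 degrees, less where a joint would pass 70% of its speed; a pose out of reach is approached as far as the arm can. A call is refused whole if a number of a shift passes 41.7 or a number of a turn 7.16, either way. A call with a gripper value outside its range is refused whole. The fingers move at their own pace and stop on an object; "grip_force" is the grip in N (left out, the last holds). Time passes only in rows, so rows that do not move let the fingers close. It gives the time, the measured TCP pose, the force, the opening and the grip force at its end, in the units of the state.
- read_state(): the state, without advancing time (a new reading comes with each control period).
- grab_frame(name): name is "scene" or "top" or "wrist"; returns (picture, depth): 400x640x3 uint8, red, green, blue; 400x640 float32, m along the optical axis (not along the pixel's ray), 0 where there is no reading.
- calibration(name): a dict with "mtx" (3x3 intrinsics, pixels), "extrinsics" (4x4, takes a point from camera to world coordinates). Camera axes: x right, y up, looking along -z (the intrinsics and any distortion apply to the point x, -y, -z); pixel columns grow to the right and rows downward; lengths in m; the calibration is good to about 2 mm. A picture is of the moment at which its call begins: read the wrist's pose just before it. calibration takes no time and is no camera call; for the wrist camera it gives the pose at the moment of the call.
- finish_job(): hands the job in; it is judged then, once.
The state is a dict: "time": time; "qpos": joint angles; "qd": joint speeds; "tau": joint torques, N m; "tool_pos": TCP position; "eef_rot": TCP orientation; "wrist_force": force on the tool from outside, world axes, zero at the start; "ft_torque": the same for the moment, N m; "width": opening from 0.0 (shut) to 1.0 (fully open); "grip_force": force on a finger pad.
Only numpy, scipy, OpenCV 4.12 (cv2) and the standard library are available. Lean on these libraries where they do the work, as an engineer would, in place of code of your own. Each camera call takes 0.05 s, during which the arm holds its last target. There are 200 camera calls.

## Task

Take the red-handled ring wrench off the green mat and, with it alone (no fingers on the nut or its fixture), tighten the big walled-in hexagon nut clockwise until it is fully home at its stop, its yellow stripe meeting the yellow mark on the base plate. The walls allow only a short swing, so lift the wrench and reseat it further back for each stroke. Then lay the wrench flat on the green mat again, same side up, without dropping it, and leave everything else on the bench where it is.

Things in the scene. Friction and masses are not known exactly. Their poses are not given: they have to be found in the camera images.
- wrench: Loose ring wrench, 202 mm long, 0.45 to 0.7 kg, lying flat on its head and tail block. Origin: centre of the hexagonal through-hole, on the underside; x points away from the handle, z up. Head: grey steel ring, 72 mm across, 30 mm high, hole 49 mm across flats with corners on x and every 60 degrees.
- wrench_grip (a point): Middle of the wrench's red bar, 78 mm behind the hole's centre, 25 mm above the underside; near the centre of mass, the place to grip, across the bar from above. The bar is 16 mm wide (y), 22 mm high (14 to 36 mm above the underside), from x = -32 to -130 mm of the wrench.
- wrench_tail (a point): Underside centre of the wrench's grey tail block, 148 mm behind the hole's centre; the block is 36 x 36 mm and 38 mm high (x = -130 to -166 mm). This is what meets the walls.
- nut (a joint): Angle of the hexagon nut (rad), growing clockwise seen from above (tightening). It starts between 0.5 and 1.0 and meets a solid stop at 2.6, fully home. Dry friction of about 0.5 N m holds it where it is left, also while the wrench is backed off within its play.
- nut_base (a point): Underside centre of the nut, turning with it, z up, 21 mm above the bench, on a fixed washer (62 mm across, 5 mm thick) on which the seated wrench's underside rests, level with this point. Grey nut, 46 mm across flats, corners on x and every 60 degrees, yellow stripe on the x corner. 1.5 mm clearance each side in the wrench: about 7 degrees of play each way before it drives.
- nut_top (a point): Centre of the nut's top face, 26 mm above its underside, turning with it. The nut's upper 7 mm taper to 37 mm across flats. A dark stud, 24 mm in diameter, stands 10 mm above this point.
- draw_head: Fixed fixture, origin on the bench under the nut's axis, z up. Blue-grey base plate 16 mm thick, x = -177 to 75, y = -136 to 136 mm. Walls 12 mm thick, tops 64 mm above the bench: blue-grey sides with inner faces at y = +-124 mm, steel back with inner face at x = 63 mm (two steel studs on its ends, tops at 84 mm); open at -x. A seated wrench points its handle to -x and swings 42 degrees either side before its tail meets a wall.
- home_mark (a point): Yellow mark on the base plate, 48 mm from the nut's axis, 32 degrees from the draw head's x towards its y. The nut's stripe points at it when home; the wrench driving it there points its x about 35 degrees clockwise of the draw head's x.
- tool_mat: Green rubber mat fixed to the bench, 260 mm (x) by 140 mm (y), 4 mm thick; origin at the centre of its underside. The wrench starts on it and must end on it. It is on the robot's left or right; the grey tray is on the other side.
- tray: Fixed open grey plastic tray, 200 x 150 mm, 30 mm high, wall 5 mm, origin under its centre. It holds the small spanner and the brass billet. Bystander.
- small_spanner: Loose plain flat steel spanner, 140 mm long, lying in the tray, far too small for the nut. Bystander.
- brass_billet: Loose brass bar 90 x 30 x 22 mm in the tray. Bystander.
- hammer: Loose hammer, 260 mm, wooden handle, at the back left. Bystander.
- wax_tin: Loose yellow tin, 80 mm across, 50 mm high. Bystander.
- jar: Loose amber jar, 60 mm across, 90 mm high. Bystander.
- draw_tongs: Loose steel drawing tongs, about 190 mm long, 20 mm high, lying behind the draw head. Bystander.
There are look-alikes about, which are no part of the job. Leave any blue or purple look-alike of the wrench alone.

How it is judged:
By the outcome, as a careful person would: the job done as asked, in the order asked, and still so for the second after the job is handed in, with the robot touching nothing.
It also fails if it takes over 64 s, if anything falls off the work surface, if the arm or the gripper's body presses on something with over 40 N, if the wrist force passes 120 N, or if a joint passes its speed limit or range.

## Working session

There is one attempt and no reset: what is moved stays moved. The work goes in short steps, Python scripts to look and compute and a tool call to move; the robot and the scene stay as the last step left them, time stands still between calls to the robot, and variables do not carry over. Pictures are saved under pics/ and viewed, at most 10 in all, crops included, and the job is handed in when it is done.

Besides the shell and the picture viewer there is one more tool, called by a JSON object that holds its "method" and its "body". arm_command: Moves the arm, as the interface text tells. Its arguments: {"type":"object","properties":{"series":{"type":"array","items":{"type":"array","items":{"type":"number"}}},"grip_force":{"type":"number"}},"required":["series"]}

```bash
ls; mkdir -p pics
cat > h.py <<'E'
from rig import *
import numpy as np, cv2
from scipy.spatial.transform import Rotation as R
def save(n,im): cv2.imwrite('pics/'+n+'.png',cv2.cvtColor(im,cv2.COLOR_RGB2BGR))
def ray(c,uv):
    uv=np.atleast_2d(np.array(uv,float)); n=np.c_[(uv-c['mtx'][:2,2])/np.diag(c['mtx'])[:2],np.ones(len(uv))]
    d=n*[1,-1,-1]; E=np.array(c['extrinsics']); return E[:3,3],d@E[:3,:3].T
def onz(c,uv,z):
    o,d=ray(c,uv); return o+d*((z-o[2])/d[:,2])[:,None]
def dep(c,uv,depth):
    o,d=ray(c,uv); uv=np.atleast_2d(uv).astype(int); return o+d*depth[uv[:,1],uv[:,0]][:,None]
E
python3 - <<'E'
from h import *
s=read_state(); print({k:np.round(v,3) for k,v in s.items()}); print(R.from_rotvec(s['eef_rot']).as_matrix().round(2))
for n in ['top','scene']:
    c=calibration(n); print(n,c); im,d=grab_frame(n); save(n+'0',im); np.save(n+'0.npy',d)
E
```

```text
pics
{'time': np.float64(0.0), 'qpos': array([ 1.258,  0.265,  1.605, -0.   ,  1.274, -0.037]), 'qd': array([ 0.001, -0.002,  0.001,  0.001,  0.002, -0.   ]), 'tau': array([ 3.0000e-03, -5.0213e+01, -3.5687e+01,  7.3000e-02,  3.0000e-02,
       -0.0000e+00]), 'tool_pos': array([0.184, 0.649, 0.259]), 'eef_rot': array([-4.320e-01, -3.111e+00,  3.000e-03]), 'wrist_force': array([-0.203,  0.35 , -0.416]), 'ft_torque': array([0.085, 0.005, 0.003]), 'grip_force': np.float64(0.0), 'width': np.float64(1.002)}
[[-0.96  0.27 -0.  ]
 [ 0.27  0.96 -0.  ]
 [ 0.   -0.   -1.  ]]
top {'mtx': array([[496.97440418,   0.        , 318.90128706],
       [  0.        , 496.97440418, 196.2344035 ],
       [  0.        ,   0.        ,   1.        ]]), 'extrinsics': array([[-0.01835267,  0.9828922 , -0.1832651 ,  0.24532684],
       [-0.99976074, -0.02022226, -0.00833776, -0.01105018],
       [-0.01190115,  0.18306823,  0.98302817,  1.49382264],
       [ 0.        ,  0.        ,  0.        ,  1.        ]])}
scene {'mtx': array([[401.03122597,   0.        , 319.83685811],
       [  0.        , 401.03122597, 202.05256134],
       [  0.        ,   0.        ,   1.        ]]), 'extrinsics': array([[ 0.84218387, -0.40125668,  0.36016582,  0.99408746],
       [ 0.53911564,  0.63777906, -0.55008382, -0.70171722],
       [-0.00898141,  0.65744274,  0.75345098,  0.9999902 ],
       [ 0.        ,  0.        ,  0.        ,  1.        ]])}
```

View pics/top0.png

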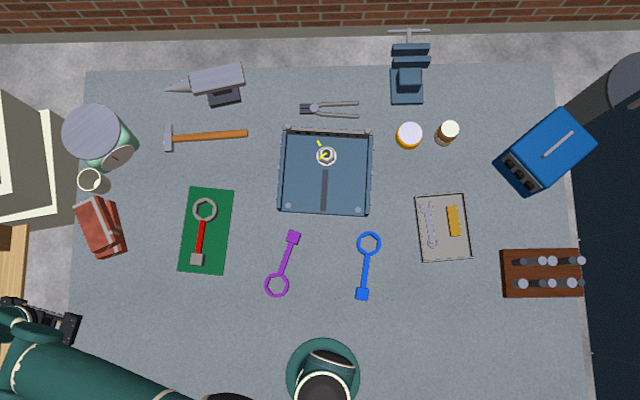

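View pics/scene0.png

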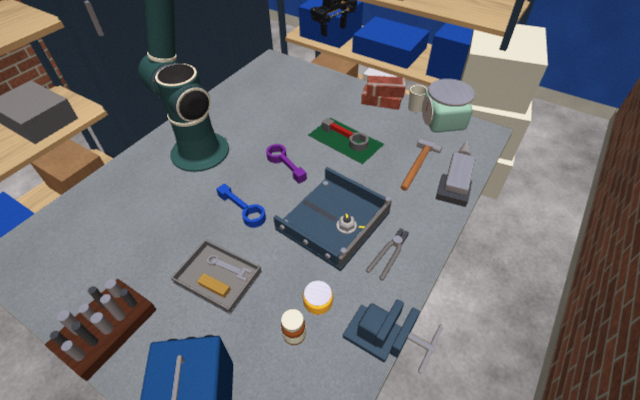

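The top view shows three ring-wrench look-alikes: the red-handled one on the green mat (ring 204,210; tail 197,259), a purple one (277,285) and a blue one (368,243). The red one fits the description. The draw head is at (325,172), with the nut at (326,156), a yellow mark at about (320,144), and the opening towards the robot. I'll measure these coarsely, then take a close crop from the wrist camera.

```bash
cat > m1.py <<'E'
from h import *
c=calibration('top'); im=cv2.imread('pics/top0.png'); hsv=cv2.cvtColor(im,cv2.COLOR_BGR2HSV)
red=(cv2.inRange(hsv,(0,180,90),(6,255,255))); red[:, :160]=0; red[:,260:]=0; red[:190]=0;red[280:]=0
p=np.argwhere(red)[:,::-1].astype(float); print(len(p)); P=onz(c,p,0.04); m=P.mean(0); u=np.linalg.svd(P-m)[2][0]
if u[0]<0:u=-u
print('bar centre',m.round(3),'dir',u.round(3),'len',np.ptp((P-m)@u), 'yaw',np.degrees(np.arctan2(u[1],u[0])))
print('ring',onz(c,[(204,210)],.034).round(3),'tail',onz(c,[(197,258)],.042).round(3))
g=cv2.inRange(hsv,(50,100,50),(80,255,200)); g[:,:150]=0;g[:,250:]=0
cnt=max(cv2.findContours(g,0,2)[0],key=cv2.contourArea); b=cv2.boxPoints(cv2.minAreaRect(cnt)); B=onz(c,b,.004); print('mat',B.round(3),B.mean(0))
y=cv2.inRange(hsv,(22,120,120),(35,255,255)); y[:, :300]=0;y[:,350:]=0;y[:130]=0;y[180:]=0; print('yellow',np.argwhere(y)[:,::-1].tolist())
print('nut',onz(c,[(326,156)],.05).round(3), 'head corners front',onz(c,[(276,211),(369,216),(284,129),(374,134)],.064).round(3))
E
python3 m1.py
```

```text
185
bar centre [0.404 0.354 0.04 ] dir [ 0.992 -0.125  0.   ] len 0.09551648203802646 yaw -7.194008835154829
ring [[0.483 0.345 0.034]] tail [[0.34  0.36  0.042]]
mat [[0.309 0.429 0.004]
 [0.569 0.402 0.004]
 [0.547 0.262 0.004]
 [0.288 0.293 0.004]] [0.42821429 0.34661564 0.004     ]
yellow [[317, 140], [317, 141], [318, 141], [317, 142], [318, 142], [319, 142], [318, 143], [319, 143], [318, 144], [319, 144], [320, 144], [319, 145], [320, 145], [325, 152], [326, 152], [323, 153], [324, 153], [325, 153], [326, 153], [323, 154], [324, 154], [325, 154], [326, 154], [323, 155], [324, 155], [321, 156], [322, 156], [323, 156], [320, 157], [321, 157], [322, 157], [319, 158], [320, 158], [321, 158], [319, 159], [320, 159], [319, 160]]
nut [[ 0.637 -0.022  0.05 ]] head corners front [[ 0.471  0.127  0.064]
 [ 0.451 -0.143  0.064]
 [ 0.72   0.102  0.064]
 [ 0.698 -0.167  0.064]]
```

```bash
cat >> h.py <<'E'
def rel(pos,yaw_wx):
    "tool-frame shift (mm) and z turn (deg) to TCP pos with tool -x at world yaw (deg)"
    s=read_state(); M=R.from_rotvec(s['eef_rot']).as_matrix(); cur=np.degrees(np.arctan2(-M[1,0],-M[0,0]))
    t=-(yaw_wx-cur); t=(t+180)%360-180
    print('now',s['tool_pos'].round(4),'yaw',cur.round(2),'tilt',np.degrees(np.arccos(-M[2,2])).round(2),'shift',(1e3*M.T@(np.array(pos)-s['tool_pos'])).round(1),'turn',round(t,2),'q6',round(s['qpos'][5],2),'F',np.round(s['wrist_force'],1),'w',s['width'].round(3),'t',s['time'])
E
python3 - <<'E'
from h import *
rel((0.40,0.354,0.26),-7.2)
c=calibration('wrist'); M=R.from_rotvec(read_state()['eef_rot']).as_matrix()
E=c['extrinsics']; print(c['mtx'],(M.T@(E[:3,3]-read_state()['tool_pos'])).round(4),(M.T@E[:3,:3]).round(3))
E
```

```text
Traceback (most recent call last):
  File "h.py", line 16, in rel
    print('now',s['tool_pos'].round(4),'yaw',cur.round(2),'tilt',np.degrees(np.arccos(-M[2,2])).round(2),'shift',(1e3*M.T@(np.array(pos)-s['tool_pos'])).round(1),'turn',round(t,2),'q6',round(s['qpos'][5],2),'F',np.round(s['wrist_force'],1),'w',s['width'].round(3),'t',s['time'])
                                                                                                                                                                                                                                                    ^^^^^^^^^^^^^^^^
AttributeError: 'float' object has no attribute 'round'
```

```bash
sed -i "s/s\['width'\].round(3)/round(float(s['width']),3),'g',round(float(s['grip_force']),1)/" h.py
python3 - <<'E'
from h import *
rel((0.40,0.354,0.26),-7.2)
c=calibration('wrist'); M=R.from_rotvec(read_state()['eef_rot']).as_matrix()
E=c['extrinsics']; print(c['mtx'],(M.T@(E[:3,3]-read_state()['tool_pos'])).round(4),(M.T@E[:3,:3]).round(3))
E
```

```text
now [0.1836 0.6489 0.2595] yaw -15.8 tilt 0.12 shift [-2.885e+02 -2.248e+02 -1.000e-01] turn -8.6 q6 -0.04 F [ 0.5 -0.5 -0.3] w 1.002 g 0.0 t 0.1
[[344.33429495   0.         319.47312084]
 [  0.         344.33429495 200.29104418]
 [  0.           0.           1.        ]] [ 0.0859 -0.0007 -0.1244] [[-0.     0.946  0.324]
 [ 1.     0.    -0.   ]
 [-0.     0.324 -0.946]]
```

{"method": "arm_command", "body": {"series": [[-29, -22.5, 0, 0, 0, 0, 0], [-29, -22.5, 0, 0, 0, 0, 0], [-29, -22.5, 0, 0, 0, 0, 0], [-29, -22.5, 0, 0, 0, 0, 0], [-29, -22.5, 0, 0, 0, 0, 0], [-29, -22.5, 0, 0, 0, 0, 0], [-29, -22.5, 0, 0, 0, 0, 0], [-29, -22.5, 0, 0, 0, 0, 0]]}}

```text
time: 0.77
tool_pos: [0.3585, 0.4113, 0.2602]
eef_rot: [-0.431, -3.112, 0.001]
wrist_force: [1.2, 0.1, -0.3]
width: 1.003
grip_force: 0.0
```

{"method": "arm_command", "body": {"series": [[-29, -22.5, 0, 0, 0, 0, 0], [-28, -22.5, 0, 0, 0, 0, 0], [0, 0, 0, 0, 0, -4.3, 0], [0, 0, 0, 0, 0, -4.3, 0], [0, 0, 0, 0, 0, 0, 0], [0, 0, 0, 0, 0, 0, 0]]}}

```text
time: 1.27
tool_pos: [0.4005, 0.354, 0.2603]
eef_rot: [-0.201, -3.135, 0.001]
wrist_force: [0.6, -0.4, -0.3]
width: 0.998
grip_force: 0.0
```

Run:
```python
from h import *
rel((0.40,0.354,0.26),-7.2)
c=calibration('wrist'); im,d=grab_frame('wrist'); save('w1',im); np.savez('w1.npz',d=d,m=c['mtx'],E=c['extrinsics'])
```

```text
now [0.4005 0.354  0.2603] yaw -7.34 tilt 0.04 shift [ 0.5 -0.   0.3] turn -0.14 q6 -0.77 F [ 0.6 -0.4 -0.3] w 0.998 g 0.0 t 1.2667
```

View pics/w1.png

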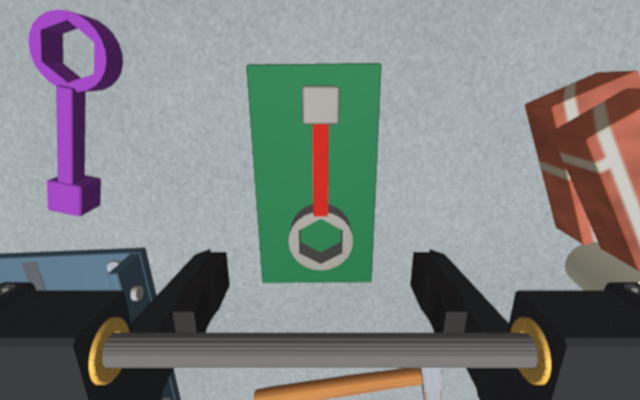

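The close view shows the red-bar wrench on the green mat: ring (321,240), bar (320,168), tail (320,104). That's the right one.

Run:
```python
from h import *
z=np.load('w1.npz'); c={'mtx':z['m'],'extrinsics':z['E']}; im=cv2.imread('pics/w1.png'); hsv=cv2.cvtColor(im,cv2.COLOR_BGR2HSV)
red=cv2.inRange(hsv,(0,190,120),(8,255,255)); red[:,:280]=0; red[:,360:]=0
p=np.argwhere(red)[:,::-1]; P=onz(c,p,.04); m=P.mean(0); u=np.linalg.svd(P-m)[2][0]; u*=np.sign(u[0]); n=np.array([-u[1],u[0],0])
print('bar',m.round(4),'yaw',np.degrees(np.arctan2(u[1],u[0])).round(2),'len',np.ptp((P-m)@u).round(4),'wid',np.ptp((P-m)@n).round(4), 'depth z',np.median(dep(c,p,z['d'])[:,2]).round(4))
# grey parts
g=cv2.inRange(hsv,(0,0,120),(180,40,230)); mk=np.zeros_like(g); mk[80:275,265:372]=255; g&=mk
for ct in cv2.findContours(g,0,2)[0]:
    if cv2.contourArea(ct)<300: continue
    (x,y),r=cv2.minEnclosingCircle(ct); bx=cv2.minAreaRect(ct); zz=.042 if y<150 else .034
    print(cv2.contourArea(ct),bx[0],onz(c,[bx[0]],zz).round(4),'circ',(x,y),r,onz(c,[(x,y)],zz).round(4))
gr=cv2.inRange(hsv,(60,100,40),(85,255,255)); mk[:]=0; mk[215:265,295:345]=255; h=gr&mk
ct=max(cv2.findContours(h,0,2)[0],key=cv2.contourArea); print('hole',cv2.boundingRect(ct))
mg=cv2.inRange(hsv,(60,100,40),(85,255,255)); ct=max(cv2.findContours(mg,0,2)[0],key=cv2.contourArea); q=cv2.approxPolyDP(cv2.convexHull(ct),8,True)[:,0]
B=onz(c,q,.004); print('mat',B.round(3).tolist(),B.mean(0).round(3))
```

```text
bar [0.399  0.3545 0.04  ] yaw -6.95 len 0.094 wid 0.0142 depth z 0.0404
2771.0 (320.5, 241.0) [[0.4823 0.344  0.034 ]] circ (320.241943359375, 240.5) 31.911039352416992 [[0.4816 0.3438 0.034 ]]
1259.5 (320.0, 104.5) [[0.3351 0.3623 0.042 ]] circ (320.4705810546875, 104.5) 24.7696475982666 [[0.3352 0.3628 0.042 ]]
hole (300, 220, 41, 32)
mat [[0.305, 0.427, 0.004], [0.559, 0.398, 0.004], [0.543, 0.263, 0.004], [0.29, 0.292, 0.004]] [0.424 0.345 0.004]
```

{"method": "arm_command", "body": {"series": [[-14, -38, 0, 0, 0, 0, 0], [-14, -38, 0, 0, 0, 0, 0], [-14, -38, 0, 0, 0, 0, 0], [-14, -38, 0, 0, 0, 0, 0], [-14, -38, 0, 0, 0, 0, 0], [-14, -38, 0, 0, 0, 0, 0], [-14, -38, 0, 0, 0, 0, 0], [-14, -38, 0, 0, 0, 0, 0]]}}

```text
time: 1.98
tool_pos: [0.4736, 0.0374, 0.2609]
eef_rot: [0.197, 3.135, 0.0]
wrist_force: [1.0, 1.2, 0.2]
width: 1.005
grip_force: 0.0
```

{"method": "arm_command", "body": {"series": [[-14, -38, 0, 0, 0, 0, 0], [-14, -38, 0, 0, 0, 0, 0], [0, 0, 0, 0, 0, 0, 0], [0, 0, 0, 0, 0, 0, 0]]}}

```text
time: 2.32
tool_pos: [0.4921, -0.0417, 0.2605]
eef_rot: [-0.205, -3.134, -0.0]
wrist_force: [-0.9, 0.4, -0.4]
width: 1.001
grip_force: 0.0
```

Run:
```python
from h import *
rel((0.40,0.354,0.26),-7.2)
c=calibration('wrist'); im,d=grab_frame('wrist'); save('w2',im); np.savez('w2.npz',d=d,m=c['mtx'],E=c['extrinsics'])
```

```text
now [ 0.4921 -0.0417  0.2605] yaw -7.47 tilt 0.03 shift [142.8 380.3   0.6] turn -0.27 q6 -1.58 F [-0.9  0.4 -0.4] w 1.001 g 0.0 t 2.3167
```

View pics/w2.png

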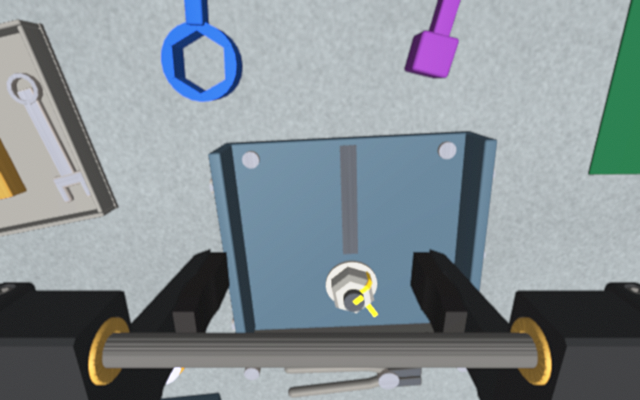

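The wrist view shows the nut at (350,285), its stripe pointing back-left around (363,291), the mark at (372,309), and the draw head open towards the robot (top of the picture). Going a bit nearer will sharpen the measurement.

{"method": "arm_command", "body": {"series": [[-22, 3, 18, 0, 0, 0, 0], [-22, 3, 18, 0, 0, 0, 0], [-22, 3, 18, 0, 0, 0, 0], [-22, 3, 18, 0, 0, 0, 0], [0, 0, 0, 0, 0, 0, 0], [0, 0, 0, 0, 0, 0, 0], [0, 0, 0, 0, 0, 0, 0]]}}

```text
time: 2.95
tool_pos: [0.5801, -0.0377, 0.1889]
eef_rot: [-0.194, -3.135, -0.0]
wrist_force: [-0.3, -0.2, 0.1]
width: 1.001
grip_force: 0.0
```

Run:
```python
from h import *
rel((0.40,0.354,0.26),-7.2)
c=calibration('wrist'); im,d=grab_frame('wrist'); save('w3',im); np.savez('w3.npz',d=d,m=c['mtx'],E=c['extrinsics'])
```

```text
now [ 0.5801 -0.0377  0.1889] yaw -7.09 tilt 0.06 shift [227.1 366.5 -70.8] turn 0.11 q6 -1.56 F [-0.3 -0.2  0.1] w 1.001 g 0.0 t 2.95
```

View pics/w3.png

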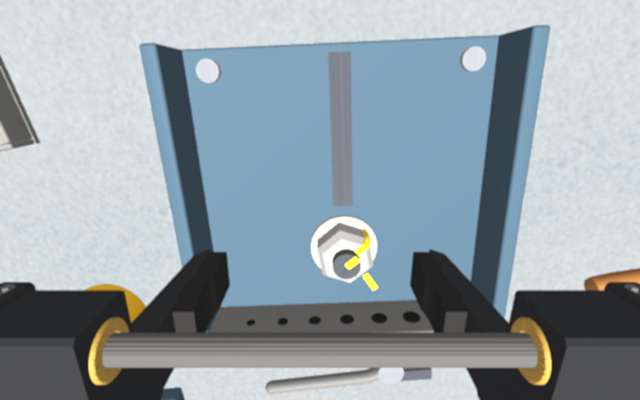

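The nut is at (344,250), the stud top at (346,258), the stripe runs (352,265)→(368,240), the mark is at (371,282), and two floor bolts are at (207,71) and (474,59).

```bash
cat > m3.py <<'E'
from h import *
z=np.load('w3.npz'); c={'mtx':z['m'],'extrinsics':z['E']}; im=cv2.imread('pics/w3.png'); hsv=cv2.cvtColor(im,cv2.COLOR_BGR2HSV)
cv2.imwrite('pics/crop.png',cv2.resize(im[205:300,295:400],None,fx=6,fy=6,interpolation=cv2.INTER_CUBIC))
y=cv2.inRange(hsv,(22,120,120),(35,255,255)); y[:200]=0; y[:,:330]=0; y[:,390:]=0
n,l,st,ce=cv2.connectedComponentsWithStats(y); print(st,ce)
for i in range(1,n):
    if st[i,4]>20: print(i,onz(c,[ce[i]],.016 if ce[i][1]>272 else .047).round(4))
b=cv2.inRange(hsv,(95,60,60),(110,180,220)); b[:, :140]=0
w=255-b; w[:205]=0;w[300:]=0;w[:,:300]=0;w[:,390:]=0
wm=cv2.inRange(hsv,(0,0,60),(180,50,255)); m=np.zeros_like(wm); m[212:285,306:382]=255; wm&=m
ct=max(cv2.findContours(wm,0,2)[0],key=cv2.contourArea)[:,0]; up=ct[ct[:,1]<250]; P=onz(c,up,.021)[:,:2]
A=np.c_[2*P,np.ones(len(P))]; s=np.linalg.lstsq(A,(P**2).sum(1),rcond=None)[0]; print('washer',s[:2].round(4),np.sqrt(s[2]+s[0]**2+s[1]**2).round(4),len(P))
g=cv2.cvtColor(im,cv2.COLOR_BGR2GRAY)
for (x,yy) in [(207,71),(474,59)]:
    pm=np.zeros_like(g); pm[yy-18:yy+18,x-18:x+18]=255; q=(cv2.inRange(hsv,(0,0,170),(180,40,255))&pm); e=np.argwhere(q)[:,::-1].mean(0); print('bolt',e,onz(c,[e],.02).round(4))
for k,v in dict(wall_in_left=[(183,51),(212,230)],wall_in_right=[(498,38),(474,230)]).items(): print(k,onz(c,v,.016 if 0 else .064).round(4))
d=z['d']; print('stud z',dep(c,[(346,258)],d),'nut top',dep(c,[(330,252)],d),'plate',dep(c,[(280,200)],d))
E
python3 m3.py
```

```text
[[     0      0    640    400 255633]
 [   345    230     25     40    258]
 [   363    273     15     17    109]] [[319.43945813 199.4119343 ]
 [358.24806202 252.26356589]
 [369.7706422  281.14678899]]
1 [[ 0.6362 -0.0115  0.047 ]]
2 [[ 0.6859 -0.0011  0.016 ]]
washer [ 0.6414 -0.0232] 0.031 50
bolt [207.26385809  70.29711752] [[ 0.4745 -0.1152  0.02  ]]
bolt [473.55748373  58.34707158] [[0.4918 0.0954 0.02  ]]
wall_in_left [[ 0.4637 -0.1154  0.064 ]
 [ 0.5934 -0.1253  0.064 ]]
wall_in_right [[0.4817 0.0927 0.064 ]
 [0.619  0.0798 0.064 ]]
stud z [[ 0.63467656 -0.02272836  0.05746357]] nut top [[ 0.63281635 -0.0356296   0.04720399]] plate [[ 0.59048473 -0.07563605  0.01714543]]
```

View pics/crop.png

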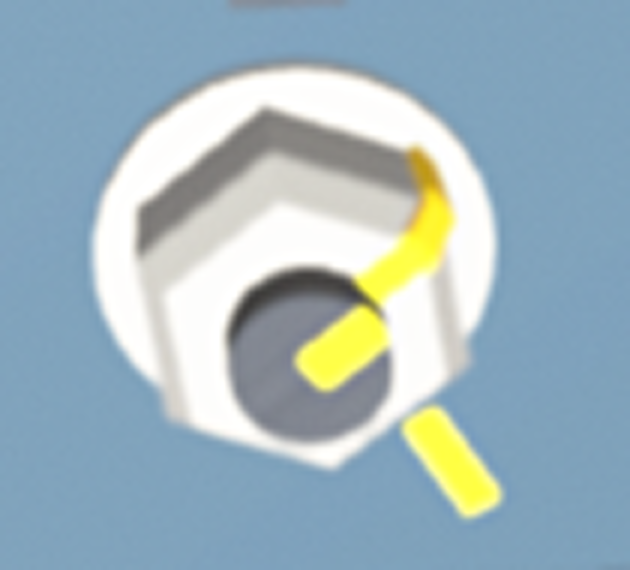

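Run:
```python
from h import *
z=np.load('w3.npz'); c={'mtx':z['m'],'extrinsics':z['E']}; ax=np.array([.6414,-.0232])
f=lambda x,y:(295+x/6-.42,205+y/6-.42)
for n,zz,pt in [('stud c',.057,(309,360)),('top corner',.047,(280,205)),('left top',.047,(165,290)),('stripe corner',.047,(434,262)),('left bot',.047,(190,412)),('lower: mid corner',.040,(268,155)),('lower: base corner',.021,(265,108)),('left base',.021,(137,252)),('stripe base',.021,(420,150)),('stripe edge .04',.040,(443,200)),('bottom',.04,(333,468)),('botL',.04,(170,420)),('botR',.04,(468,362))]:
    p=onz(c,[f(*pt)],zz)[0,:2]; v=p-ax; print(n,p.round(4),'r',np.hypot(*v).round(4),'ang',np.degrees(np.arctan2(v[1],v[0])).round(1))
rel((.404,.354,.15),-7.2)
```

```text
stud c [ 0.6411 -0.0233] r 0.0003 ang -167.4
top corner [ 0.6216 -0.0247] r 0.0198 ang -175.6
left top [ 0.6329 -0.0425] r 0.0211 ang -113.6
stripe corner [ 0.6333 -0.0038] r 0.021 ang 112.7
left bot [ 0.6532 -0.0413] r 0.0216 ang -56.8
lower: mid corner [ 0.6169 -0.0255] r 0.0246 ang -174.5
lower: base corner [ 0.6175 -0.025 ] r 0.0239 ang -175.6
left base [ 0.6393 -0.0475] r 0.0244 ang -94.9
stripe base [ 0.6274 -0.0021] r 0.0253 ang 123.5
stripe edge .04 [ 0.6271 -0.0011] r 0.0263 ang 122.9
bottom [ 0.6697 -0.0212] r 0.0284 ang 4.1
botL [ 0.6584 -0.0448] r 0.0275 ang -51.8
botR [6.541e-01 6.000e-04] r 0.0269 ang 61.9
now [ 0.5803 -0.0381  0.1896] yaw -7.12 tilt 0.03 shift [223.5 367.3  39.6] turn 0.08 q6 -1.56 F [ 0.1 -0.5 -0.2] w 1.0 g 0.0 t 3.0
```

The nut axis is at (0.641,-0.023). The washer radius fits at 31 mm and the stud agrees. The stripe is at about 124° world, so about 97° remains to home. Next is the grasp.

{"method": "arm_command", "body": {"series": [[20.3, 33.4, 0, 0, 0, 0, 0], [20.3, 33.4, 0, 0, 0, 0, 0], [20.3, 33.4, 0, 0, 0, 0, 0], [20.3, 33.4, 0, 0, 0, 0, 0], [20.3, 33.4, 0, 0, 0, 0, 0], [20.3, 33.4, 0, 0, 0, 0, 0], [20.3, 33.4, 0, 0, 0, 0, 0], [20.3, 33.4, 0, 0, 0, 0, 0]]}}

```text
time: 3.67
tool_pos: [0.4517, 0.2477, 0.1908]
eef_rot: [0.197, 3.132, 0.003]
wrist_force: [0.3, 0.4, 0.1]
width: 0.997
grip_force: 0.0
```

{"method": "arm_command", "body": {"series": [[20.3, 33.4, 0, 0, 0, 0, 0], [20.3, 33.4, 0, 0, 0, 0, 0], [20.3, 33.4, 0, 0, 0, 0, 0], [0, 0, 30, 0, 0, 0, 0], [0, 0, 30, 0, 0, 0, 0], [0, 0, 0, 0, 0, 0, 0], [0, 0, 0, 0, 0, 0, 0], [0, 0, 0, 0, 0, 0, 0]]}}

```text
time: 4.33
tool_pos: [0.4057, 0.3533, 0.1307]
eef_rot: [0.198, 3.134, 0.002]
wrist_force: [-0.7, 0.0, -0.5]
width: 0.996
grip_force: 0.0
```

Run:
```python
from h import *
rel((0.4035,0.3538,0.032),-7.1)
```

```text
now [0.4057 0.3533 0.1307] yaw -7.23 tilt 0.13 shift [ 2.4  0.  98.7] turn -0.13 q6 -0.77 F [-0.7  0.  -0.5] w 0.996 g 0.0 t 4.3333
```

{"method": "arm_command", "body": {"series": [[2, 0, 25, 0, 0, 0, 0], [0, 0, 25, 0, 0, 0, 0], [0, 0, 25, 0, 0, 0, 0], [0, 0, 23, 0, 0, 0, 0], [0, 0, 0, 0, 0, 0, 0], [0, 0, 0, 0, 0, 0, 0]]}}

```text
time: 4.83
tool_pos: [0.4039, 0.3531, 0.0317]
eef_rot: [0.199, 3.135, 0.0]
wrist_force: [0.9, 0.3, 0.2]
width: 1.0
grip_force: 0.0
```

{"method": "arm_command", "body": {"series": [[0, 0, 0, 0, 0, 0, 230], [0, 0, 0, 0, 0, 0, 230], [0, 0, 0, 0, 0, 0, 230], [0, 0, 0, 0, 0, 0, 230], [0, 0, 0, 0, 0, 0, 230], [0, 0, 0, 0, 0, 0, 230], [0, 0, 0, 0, 0, 0, 230], [0, 0, 0, 0, 0, 0, 230]], "grip_force": 50}}

```text
time: 5.5
tool_pos: [0.4032, 0.3534, 0.0307]
eef_rot: [-0.197, -3.135, 0.0]
wrist_force: [-0.6, -0.0, -0.5]
width: 0.419
grip_force: 0.0
```

Run:
```python
from h import *
rel((0.4035,0.3538,0.032),-7.1)
```

```text
now [0.4032 0.3534 0.0307] yaw -7.2 tilt 0.01 shift [-0.3  0.5 -1.3] turn -0.1 q6 -0.77 F [-0.6 -0.  -0.5] w 0.419 g 0.0 t 5.5
```

{"method": "arm_command", "body": {"series": [[0, 0, 0, 0, 0, 0, 255], [0, 0, 0, 0, 0, 0, 255], [0, 0, 0, 0, 0, 0, 255], [0, 0, 0, 0, 0, 0, 255], [0, 0, 0, 0, 0, 0, 255], [0, 0, 0, 0, 0, 0, 255], [0, 0, 0, 0, 0, 0, 255]]}}

```text
time: 6.08
tool_pos: [0.4032, 0.3535, 0.0306]
eef_rot: [0.197, 3.135, 0.0]
wrist_force: [0.0, 1.3, -1.9]
width: 0.176
grip_force: 50.0
```

{"method": "arm_command", "body": {"series": [[0, 0, -5, 0, 0, 0, 255], [0, 0, -15, 0, 0, 0, 255], [0, 0, -25, 0, 0, 0, 255], [0, 0, -30, 0, 0, 0, 255], [0, 0, -30, 0, 0, 0, 255], [0, 0, -25, 0, 0, 0, 255], [0, 0, 0, 0, 0, 0, 255], [0, 0, 0, 0, 0, 0, 255]]}}

```text
time: 6.75
tool_pos: [0.4036, 0.3535, 0.1615]
eef_rot: [0.197, 3.134, 0.002]
wrist_force: [-0.2, -0.3, -5.3]
width: 0.175
grip_force: 50.0
```

```bash
cat > mw.py <<'E'
from h import *
import sys
rel((0.6412-.078,-0.0232,0.16),4.2)
c=calibration('wrist'); im,d=grab_frame('wrist'); n=sys.argv[1]; save(n,im); np.savez(n+'.npz',d=d,m=c['mtx'],E=c['extrinsics'])
hsv=cv2.cvtColor(im,cv2.COLOR_RGB2HSV); r=cv2.inRange(hsv,(0,190,100),(8,255,255)); r[:,:250]=0; r[:,390:]=0
s=read_state(); M=R.from_rotvec(s['eef_rot']).as_matrix()
T=lambda P:1e3*(P-s['tool_pos'])@M
p=np.argwhere(r)[:,::-1]; P=T(dep(c,p,d)); print('red top tool z',np.median(P[:,2]).round(1),len(p)); zt=s['tool_pos'][2]-.011
P=T(onz(c,p,zt)); m=P.mean(0); u=np.linalg.svd(P-m)[2][0]; u*=-np.sign(u[0]); print('bar tool centre',m.round(1),'ang',np.degrees(np.arctan2(-u[1],-u[0])).round(2),'x range',P[:,0].min(),P[:,0].max())
E
python3 mw.py w4
```

```text
now [0.4036 0.3535 0.1615] yaw -7.2 tilt 0.13 shift [-205.5 -353.8    1.3] turn -11.4 q6 -0.77 F [-0.2 -0.3 -5.3] w 0.175 g 50.0 t 6.75
red top tool z -11.8 6863
bar tool centre [-2.8  0.6 11. ] ang -0.02 x range -72.87843389538095 41.43949861220576
```

View pics/w4.png

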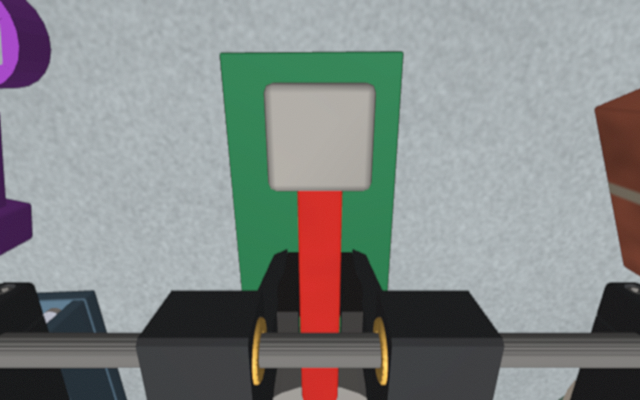

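The wrench is held level in the pads, with the bar along the tool axis and the tail block at (320,137). I'll work out the hole's place in the tool frame from the tail block.

Run:
```python
from h import *
z=np.load('w4.npz'); c={'mtx':z['m'],'extrinsics':z['E']}; im=cv2.imread('pics/w4.png'); hsv=cv2.cvtColor(im,cv2.COLOR_BGR2HSV)
s=read_state(); M=R.from_rotvec(s['eef_rot']).as_matrix(); g=cv2.inRange(hsv,(0,0,100),(180,45,255)); k=np.zeros_like(g); k[75:200,250:385]=255; g&=k
ct=max(cv2.findContours(g,0,2)[0],key=cv2.contourArea); bx=cv2.boundingRect(ct); print(bx)
uv=[(bx[0],bx[1]+bx[3]/2),(bx[0]+bx[2]-1,bx[1]+bx[3]/2),(bx[0]+bx[2]/2,bx[1]),(bx[0]+bx[2]/2,bx[1]+bx[3]-1)]
print('depth',(1e3*(dep(c,[(320,137)],z['d'])-s['tool_pos'])@M).round(1))
for dz in (.0128,.0145): print((1e3*(onz(c,uv,s['tool_pos'][2]+dz)-s['tool_pos'])@M).round(1).tolist())
```

```text
(264, 83, 112, 108)
depth [[ 68.1   0.8 -13.9]]
[[67.9, -17.6, -12.7], [67.9, 18.8, -12.7], [84.7, 0.8, -12.7], [49.8, 0.8, -12.7]]
[[68.2, -17.3, -14.4], [68.2, 18.5, -14.4], [84.7, 0.8, -14.4], [50.3, 0.8, -14.4]]
```

{"method": "arm_command", "body": {"series": [[-18.6, -32.7, 0, 0, 0, 0, 255], [-18.6, -32.7, 0, 0, 0, 0, 255], [-18.6, -32.7, 0, 0, 0, 0, 255], [-18.6, -32.7, 0, 0, 0, 0, 255], [-18.6, -32.7, 0, 0, 0, 0, 255], [-18.6, -32.7, 0, 0, 0, 0, 255], [-18.6, -32.7, 0, 0, 0, 0, 255], [-18.6, -32.7, 0, 0, 0, 0, 255]]}}

```text
time: 7.47
tool_pos: [0.5158, 0.0731, 0.157]
eef_rot: [-0.197, -3.129, 0.002]
wrist_force: [0.7, -0.2, -5.2]
width: 0.171
grip_force: 50.0
```

{"method": "arm_command", "body": {"series": [[-18.6, -32.7, 0, 0, 0, 0, 255], [-18.6, -32.7, 0, 0, 0, 0, 255], [-18.6, -32.7, 0, 0, 0, 0, 255], [0, 0, 0, 0, 0, -5.7, 255], [0, 0, 0, 0, 0, -5.7, 255], [0, 0, 20, 0, 0, 0, 255], [0, 0, 20, 0, 0, 0, 255], [0, 0, 0, 0, 0, 0, 255]]}}

```text
time: 8.13
tool_pos: [0.5551, -0.0289, 0.113]
eef_rot: [0.114, -3.125, -0.003]
wrist_force: [-2.8, -0.1, -6.3]
width: 0.179
grip_force: 50.0
```

Run:
```python
from h import *
rel((0.5614,-0.0291,0.0465),4.2)
im,d=grab_frame('top'); save('t1',cv2.resize(im[110:220,260:400],None,fx=5,fy=5,interpolation=cv2.INTER_CUBIC))
```

```text
now [ 0.5551 -0.0289  0.113 ] yaw 4.17 tilt 0.81 shift [-7.2 -0.8 66.4] turn -0.03 q6 -1.74 F [-2.8 -0.1 -6.3] w 0.179 g 50.0 t 8.1333
```

View pics/t1.png

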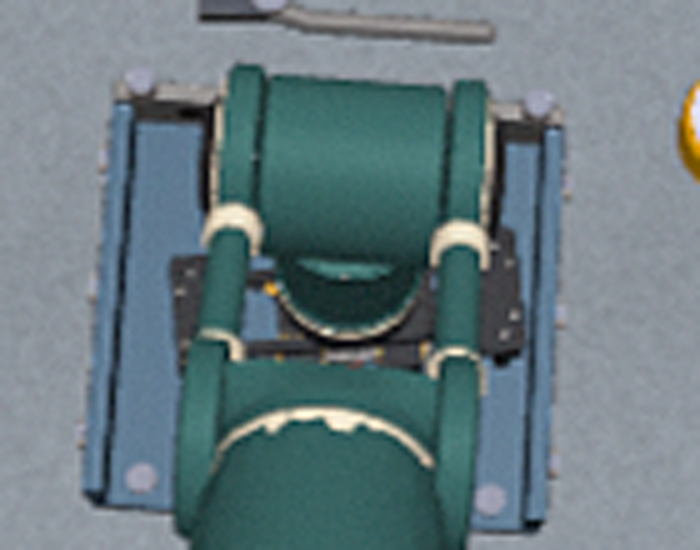

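The arm hides the nut from the top camera, so I'll seat by numbers and force. First let it settle.

{"method": "arm_command", "body": {"series": [[0, 0, 0, 0, 0, 0, 255], [0, 0, 0, 0, 0, 0, 255], [0, 0, 0, 0, 0, 0, 255], [0, 0, 0, 0, 0, 0, 255]]}}

```text
time: 8.52
tool_pos: [0.5619, -0.0291, 0.1218]
eef_rot: [-0.115, 3.138, -0.0]
wrist_force: [0.2, -0.6, -4.3]
width: 0.172
grip_force: 50.0
```

```bash
python3 -c "
from h import *
rel((0.5614,-0.0291,0.0465),4.2)"
```

```text
now [ 0.5619 -0.0291  0.1218] yaw 4.21 tilt 0.11 shift [ 0.7  0.1 75.3] turn 0.01 q6 -1.74 F [ 0.2 -0.6 -4.3] w 0.172 g 50.0 t 8.5167
```

{"method": "arm_command", "body": {"series": [[0, 0, 16, 0, 0, 0, 255], [0, 0, 16, 0, 0, 0, 255], [0, 0, 10, 0, 0, 0, 255], [0, 0, 5, 0, 0, 0, 255], [0, 0, 4, 0, 0, 0, 255], [0, 0, 3, 0, 0, 0, 255], [0, 0, 0, 0, 0, 0, 255], [0, 0, 0, 0, 0, 0, 255]]}}

```text
time: 9.18
tool_pos: [0.5617, -0.0292, 0.0672]
eef_rot: [-0.115, 3.139, -0.0]
wrist_force: [-0.5, -0.0, -6.3]
width: 0.175
grip_force: 50.0
```

{"method": "arm_command", "body": {"series": [[0, 0, 3, 0, 0, 0, 255], [0, 0, 3, 0, 0, 0, 255], [0, 0, 0, 0, 0, 0, 255], [0, 0, 0, 0, 0, 0, 255]]}}

```text
time: 9.52
tool_pos: [0.5615, -0.0292, 0.0608]
eef_rot: [-0.115, 3.139, -0.0]
wrist_force: [1.3, 0.7, -5.9]
width: 0.168
grip_force: 50.0
```

Underside is at about 35 mm, below the taper, with no contact force, so the ring has gone over the nut. I'll keep lowering to the washer.

{"method": "arm_command", "body": {"series": [[0, 0, 4, 0, 0, 0, 255], [0, 0, 4, 0, 0, 0, 255], [0, 0, 3, 0, 0, 0, 255], [0, 0, 0, 0, 0, 0, 255], [0, 0, 1.5, 0, 0, 0, 255], [0, 0, 0, 0, 0, 0, 255], [0, 0, 0, 0, 0, 0, 255]]}}

```text
time: 10.1
tool_pos: [0.5614, -0.0291, 0.0483]
eef_rot: [-0.115, 3.139, -0.0]
wrist_force: [1.5, 0.5, -4.0]
width: 0.166
grip_force: 50.0
```

{"method": "arm_command", "body": {"series": [[-0.1, 4.2, 0, 0, 0, 3, 255], [-0.1, 4.2, 0, 0, 0, 3, 255], [-0.1, 4.2, 0, 0, 0, 3, 255], [-0.1, 4.2, 0, 0, 0, 3, 255], [0, 0, 0, 0, 0, 0, 255]]}}

```text
time: 10.52
tool_pos: [0.5634, -0.0125, 0.049]
eef_rot: [0.214, 3.13, -0.001]
wrist_force: [4.5, -0.5, -6.3]
width: 0.173
grip_force: 50.1
```

```bash
python3 -c "
from h import *
rel((0.5614,-0.0291,0.0465),-43); print(read_state()['ft_torque'])"
```

```text
now [ 0.5634 -0.0125  0.049 ] yaw -7.84 tilt 0.22 shift [ -0.3 -16.7   2.5] turn 35.16 q6 -1.5 F [ 4.5 -0.5 -6.3] w 0.173 g 50.1 t 10.5167
[-0.09928097 -0.74131545  0.22191964]
```

{"method": "arm_command", "body": {"series": [[-0.2, 5.6, 0, 0, 0, 4, 255], [-0.2, 5.6, 0, 0, 0, 4, 255], [-0.2, 5.6, 0, 0, 0, 4, 255], [-0.2, 5.6, 0, 0, 0, 4, 255], [0, 0, 0, 0, 0, 0, 255]]}}

```text
time: 10.93
tool_pos: [0.5693, 0.0092, 0.0489]
eef_rot: [0.647, 3.071, -0.0]
wrist_force: [5.2, -1.2, -6.6]
width: 0.17
grip_force: 50.1
```

```bash
cat > st.py <<'E'
from h import *
s=read_state(); M=R.from_rotvec(s['eef_rot']).as_matrix(); y=np.arctan2(-M[1,0],-M[0,0]); N=np.array([.6412,-.0232])
print('yaw',np.degrees(y).round(2),'z',s['tool_pos'][2].round(4),'hole-N in tool mm',(1e3*M.T@np.r_[s['tool_pos'][:2]+.08*np.array([np.cos(y),np.sin(y)])-N,0]).round(1),'F',np.round(s['wrist_force'],1),'T',np.round(s['ft_torque'],2),'w',round(float(s['width']),3),'t',s['time'])
E
python3 st.py
```

```text
yaw -23.8 z 0.0489 hole-N in tool mm [-1.2  0.6  0. ] F [ 5.2 -1.2 -6.6] T [-0.07 -0.71  0.24] w 0.17 t 10.9333
```

{"method": "arm_command", "body": {"series": [[0, 5.6, 0, 0, 0, 4, 255], [0, 5.6, 0, 0, 0, 4, 255], [0, 5.6, 0, 0, 0, 4, 255], [-0.2, 5.6, 0, 0, 0, 4, 255], [-0.2, 4.2, 0, 0, 0, 3, 255], [0, 0, 0, 0, 0, 0, 255], [0, 0, 0, 0, 0, 0, 255], [0, 0, 0, 0, 0, 0, 255]]}}

```text
time: 11.6
tool_pos: [0.5832, 0.0311, 0.0489]
eef_rot: [1.14, 2.924, 0.001]
wrist_force: [5.8, -0.6, -5.2]
width: 0.177
grip_force: 50.2
```

```bash
python3 st.py
```

```text
yaw -42.58 z 0.0489 hole-N in tool mm [-0.5  0.8  0. ] F [ 5.8 -0.6 -5.2] T [-0.19 -0.84  0.35] w 0.177 t 11.6
```

{"method": "arm_command", "body": {"series": [[-0.1, -4.2, 0, 0, 0, -3, 255], [-0.1, -4.2, 0, 0, 0, -3, 255], [0, 0, 0, 0, 0, 0, 255], [0, 0, -6, 0, 0, 0, 255], [0, 0, -12, 0, 0, 0, 255], [0, 0, -15, 0, 0, 0, 255], [0, 0, -15, 0, 0, 0, 255], [0, 0, 0, 0, 0, 0, 255]]}}

```text
time: 12.27
tool_pos: [0.5798, 0.0237, 0.0996]
eef_rot: [0.988, 2.975, 0.002]
wrist_force: [3.8, -1.7, -4.0]
width: 0.17
grip_force: 49.9
```

{"method": "arm_command", "body": {"series": [[-0.4, -8.4, 0, 0, 0, -6, 255], [-0.4, -8.4, 0, 0, 0, -6, 255], [-0.4, -8.4, 0, 0, 0, -6, 255], [-0.4, -8.4, 0, 0, 0, -6, 255], [-0.4, -8.4, 0, 0, 0, -6, 255], [-0.4, -8.4, 0, 0, 0, -6, 255], [-0.4, -8.4, 0, 0, 0, -6, 255], [-0.4, -8.4, 0, 0, 0, -6, 255]]}}

```text
time: 12.93
tool_pos: [0.5629, -0.0392, 0.0974]
eef_rot: [-0.316, 3.122, -0.0]
wrist_force: [4.0, 0.0, -3.4]
width: 0.175
grip_force: 49.9
```

{"method": "arm_command", "body": {"series": [[-0.4, -8.4, 0, 0, 0, -6, 255], [-0.4, -8.4, 0, 0, 0, -6, 255], [0, 0, 0, 0, 0, 0, 255], [0, 0, 0, 0, 0, 0, 255], [0, 0, 0, 0, 0, 0, 255], [0, 0, 0, 0, 0, 0, 255]]}}

```text
time: 13.43
tool_pos: [0.5669, -0.0543, 0.0966]
eef_rot: [-0.63, 3.076, -0.0]
wrist_force: [4.0, 0.8, -2.0]
width: 0.172
grip_force: 49.9
```

```bash
python3 st.py
```

```text
yaw 23.15 z 0.0966 hole-N in tool mm [ 0.6  0.6 -0. ] F [ 4.   0.8 -2. ] T [ 0.3  -0.98 -0.11] w 0.172 t 13.4333
```

```bash
cat > tail.py <<'E'
from h import *
import sys
s=read_state(); c=calibration('wrist'); im,d=grab_frame('wrist'); save(sys.argv[1],im); M=R.from_rotvec(s['eef_rot']).as_matrix()
v,u=np.mgrid[0:240:2,0:640:2]; p=np.c_[u.ravel(),v.ravel()]; P=1e3*(dep(c,p,d)-s['tool_pos'])@M
k=(np.abs(P[:,2]+14)<7)&(np.abs(P[:,1])<40)&(P[:,0]>20); Q=P[k]; t=Q[Q[:,0]>56]
print('tail top z',np.median(t[:,2]).round(1),'x',np.percentile(Q[:,0],[99.5]).round(1),'y',np.percentile(t[:,1],[1,99]).round(1),'bar y mid',np.median(Q[Q[:,0]<45][:,1]).round(1))
print('z slope deg',np.degrees(np.polyfit(t[:,0],t[:,2],1)[0]).round(1),'roll',np.degrees(np.polyfit(t[:,1],t[:,2],1)[0]).round(1),len(t))
E
python3 tail.py w5
```

```text
tail top z -14.5 x [80.] y [-15.9  17.3] bar y mid 0.4
z slope deg 218.7 roll -0.4 397
```

Run:
```python
from h import *
s=read_state(); print(s['time'],s['wrist_force'])
for n in ('w4','w5'):
    im=cv2.imread(f'pics/{n}.png'); hsv=cv2.cvtColor(im,cv2.COLOR_BGR2HSV)
    r=cv2.inRange(hsv,(0,190,100),(8,255,255)); r[:,:250]=0;r[:,390:]=0; r[300:]=0
    print(n,'red box',cv2.boundingRect(r), 'red col at 200,240,280', [np.argwhere(r[k]).ravel()[[0,-1]].tolist() for k in (200,240,280)])
    g=cv2.inRange(hsv,(0,0,100),(180,45,255)); k=np.zeros_like(g); k[60:200,250:385]=255; g&=k
    print(max((cv2.contourArea(c),cv2.boundingRect(c)) for c in cv2.findContours(g,0,2)[0]))
im=cv2.imread('pics/w5.png'); cv2.imwrite('pics/w5c.png',im)
```

```text
13.4833 [ 3.84603984 -0.59159325 -1.78804281]
w4 red box (298, 192, 44, 108) red col at 200,240,280 [[298, 340], [299, 339], [299, 340]]
(11147.5, (264, 83, 112, 108))Traceback (most recent call last):
  File "<stdin>", line 6, in <module>
IndexError: index 0 is out of bounds for axis 0 with size 0
```

View pics/w5.png

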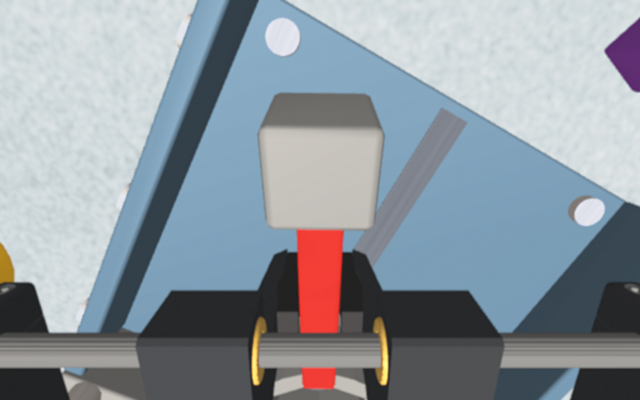

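The wrench has pitched in the grip: the tail's rear face shows at (320,110) and the tail is nearer the camera, so the head hangs low. I'll get the pitch from depth.

```bash
cat > pitch.py <<'E'
from h import *
import sys
s=read_state(); c=calibration('wrist'); im,d=grab_frame('wrist'); save(sys.argv[1],im); M=R.from_rotvec(s['eef_rot']).as_matrix()
hsv=cv2.cvtColor(im,cv2.COLOR_RGB2HSV); r=cv2.inRange(hsv,(0,190,100),(8,255,255)); r[:,:285]=0;r[:,355:]=0;r[285:]=0
p=np.argwhere(cv2.erode(r,np.ones((5,5))))[:,::-1]; B=1e3*(dep(c,p,d)-s['tool_pos'])@M
e=p[:,1].min()
v,u=np.mgrid[e-80:e-8,290:351]; p=np.c_[u.ravel(),v.ravel()]; T=1e3*(dep(c,p,d)-s['tool_pos'])@M; T=T[(T[:,0]<T[:,0].min()+33)]
for n,Q in (('bar',B),('tail',T)):
    f=np.polyfit(Q[:,0],Q[:,2],1); print(n,'rows',e,'x',Q[:,0].min().round(1),Q[:,0].max().round(1),'y',Q[:,1].mean().round(1),'z',Q[:,2].mean().round(1),'pitch',np.degrees(np.arctan(f[0])).round(1),'z at x0',f[1].round(1))
print('F',s['wrist_force'].round(1),s['ft_torque'].round(2))
E
python3 pitch.py w6
```

```text
bar rows 233 x 15.2 86.0 y 0.2 z -16.8 pitch -32.5 z at x0 0.9
tail rows 233 x 42.4 67.5 y 0.4 z -25.3 pitch -13.8 z at x0 -11.7
F [ 3.8 -0.6 -1.8] [ 0.26 -1.01 -0.08]
```

{"method": "arm_command", "body": {"series": [[-1.2, -0.5, 0, 0, 0, 0, 255], [-1.1, -0.5, 0, 0, 0, 0, 255], [0, 0, -4, 0, 0, 0, 255], [0, 0, -8, 0, 0, 0, 255], [0, 0, -18, 0, 0, 0, 255], [0, 0, -27, 0, 0, 0, 255], [0, 0, -27, 0, 0, 0, 255], [0, 0, 0, 0, 0, 0, 255]], "grip_force": 60}}

```text
time: 14.2
tool_pos: [0.571, -0.0553, 0.1855]
eef_rot: [-0.631, 3.072, -0.004]
wrist_force: [1.6, -0.3, -4.1]
width: 0.174
grip_force: 59.9
```

{"method": "arm_command", "body": {"series": [[-15, -22, 0, 0, 0, 0, 255], [-15, -22, 0, 0, 0, 0, 255], [-15, -22, 0, 0, 0, 0, 255], [-15, -22, 0, 0, 0, 0, 255], [0, 0, 0, 0, 0, 0, 255], [0, 0, 0, 0, 0, 0, 255], [0, 0, 0, 0, 0, 0, 255], [0, 0, 0, 0, 0, 0, 255]]}}

```text
time: 14.87
tool_pos: [0.6569, -0.1114, 0.1785]
eef_rot: [0.631, -3.074, -0.002]
wrist_force: [-0.5, 0.1, -5.3]
width: 0.172
grip_force: 59.9
```

```bash
python3 pitch.py w7; python3 st.py
python3 - <<'E'
from h import *
c=calibration('wrist'); im,d=grab_frame('wrist'); save('w8',im); np.savez('w8.npz',d=d,m=c['mtx'],E=c['extrinsics'])
hsv=cv2.cvtColor(im,cv2.COLOR_RGB2HSV); y=cv2.inRange(hsv,(22,120,120),(35,255,255)); n,l,st,ce=cv2.connectedComponentsWithStats(y)
for i in range(1,n):
    if st[i,4]>15: q=np.argwhere(l==i)[:,::-1]; Z=dep(c,q,d); print(st[i],ce[i].round(1),np.median(Z,0).round(4))
# project N
E=c['extrinsics']; 
for N in [(.6425,-.023,.047),(.6425,-.023,.021)]:
    q=E[:3,:3].T@(np.array(N)-E[:3,3]); print('nut px',c['mtx'][0,0]*q[0]/-q[2]+c['mtx'][0,2],c['mtx'][1,1]*-q[1]/-q[2]+c['mtx'][1,2])
E
```

```text
bar rows 238 x 15.7 86.0 y 0.1 z -18.0 pitch -36.6 z at x0 2.4
tail rows 238 x 41.4 66.6 y 0.4 z -27.6 pitch -16.2 z at x0 -11.7
F [-0.5  0.1 -5.3] [0.08 0.05 0.02]
yaw 23.22 z 0.179 hole-N in tool mm [-60.  -87.3  -0.3] F [-0.5 -0.2 -5.4] T [0.04 0.05 0.05] w 0.169 t 14.9167
[ 70 115  80  94 985] [126.6 149.2] [ 0.6736 -0.2556  0.0419]
[429 226  25  13 182] [440.2 232.5] [ 0.6432 -0.0151  0.0576]
[412 249   8  20 133] [415.4 258.5] [ 0.6853 -0.0015  0.0174]
[253 351   4  32  85] [254.3 367. ] [ 0.6393 -0.1347  0.2425]
[382 351   5  32  88] [384.5 366.8] [ 0.6276 -0.1079  0.2426]
nut px 426.81049986099475 223.43533872859638
nut px 418.01971795841087 212.01164186468324
```

Run:
```python
from h import *
z=np.load('w8.npz'); c={'mtx':z['m'],'extrinsics':z['E']}; d=z['d']; im=cv2.imread('pics/w8.png'); hsv=cv2.cvtColor(im,cv2.COLOR_BGR2HSV)
y=cv2.inRange(hsv,(20,100,100),(38,255,255)); n,l,st,ce=cv2.connectedComponentsWithStats(y); i=[k for k in range(1,n) if 425<st[k,0]<435][0]
q=np.argwhere(l==i)[:,::-1]; N=np.array([.6425,-.0231])
P=dep(c,q,d)
for lo,hi,zz in ((.0525,.06,.057),(.043,.0525,.047),(.02,.043,None)):
    k=(P[:,2]>lo)&(P[:,2]<hi)
    if k.sum()<3: continue
    Q=(onz(c,q[k],zz) if zz else P[k])[:,:2]-N; m=Q.mean(0); e=Q[np.argsort(np.hypot(*Q.T))[-max(3,len(Q)//5):]].mean(0); print(zz,k.sum(),'mean',m.round(4),np.degrees(np.arctan2(m[1],m[0])).round(1),'far',e.round(4),np.degrees(np.arctan2(e[1],e[0])).round(1))
# stud dark disk & bright nut
print(q[:,0].min(),q[:,0].max()); cv2.imwrite('pics/c8.png',cv2.resize(im[190:280,380:480],None,fx=6,fy=6,interpolation=cv2.INTER_CUBIC))
```

```text
0.057 135 mean [0.0008 0.0061] 82.3 far [0.0009 0.0111] 85.2
0.047 55 mean [0.0013 0.0208] 86.5 far [0.0014 0.0231] 86.5
429 453
```

View pics/c8.png

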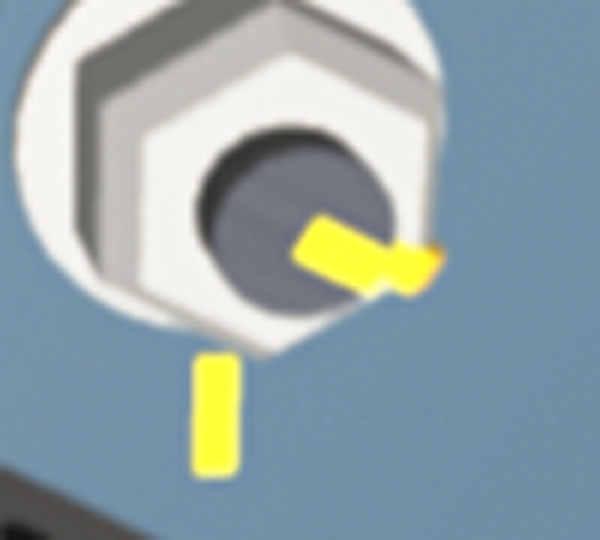

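The crop shows the stripe at world 86° and the mark at 27°, so the nut kept its 38° and about 59° remains, which is one stroke. The wrench still hangs head-down by about 15°, so I'll tilt the tool to level it and then measure.

{"method": "arm_command", "body": {"series": [[0, 0, 0, 0, -5, 0, 255], [0, 0, 0, 0, -5, 0, 255], [0, 0, 0, 0, -5, 0, 255], [0, 0, 0, 0, 0, 0, 255], [0, 0, 0, 0, 0, 0, 255], [0, 0, 0, 0, 0, 0, 255], [0, 0, 0, 0, 0, 0, 255]]}}

```text
time: 15.55
tool_pos: [0.6597, -0.1117, 0.181]
eef_rot: [-0.581, 2.825, 0.075]
wrist_force: [-0.4, 0.3, -4.8]
width: 0.171
grip_force: 59.9
```

```bash
cat > lev.py <<'E'
from h import *
import sys
s=read_state(); c=calibration('wrist'); im,d=grab_frame('wrist'); M=R.from_rotvec(s['eef_rot']).as_matrix(); y=np.arctan2(-M[1,0],-M[0,0])
W=np.array([[np.cos(y),np.sin(y),0],[-np.sin(y),np.cos(y),0],[0,0,1]])
v,u=np.mgrid[30:300,230:410]; p=np.c_[u.ravel(),v.ravel()]; dd=d[v.ravel(),u.ravel()]; p=p[dd>0]; P=1e3*(dep(c,p,d)-s['tool_pos'])@W.T
hs=cv2.cvtColor(im,cv2.COLOR_RGB2HSV)[p[:,1],p[:,0]]; grey=(hs[:,1]<50)&(hs[:,2]>90); red=(hs[:,1]>190)&((hs[:,0]<8))
k=grey&(P[:,2]>2)&(P[:,2]<40)&(abs(P[:,1])<25)&(P[:,0]<-30); T=P[k]
A=np.c_[T[:,:2]-T[:,:2].mean(0),np.ones(len(T))]; 
for _ in range(5):
    f=np.linalg.lstsq(A,T[:,2],rcond=None)[0]; g=abs(T[:,2]-A@f)<1.5; A=A[g]; T=T[g]
print('fwd frame: yaw',np.degrees(y).round(2),'tool',s['tool_pos'].round(4),'tail top n',len(T),'centre z',f[2].round(1),'x',T[:,0].min().round(1),T[:,0].max().round(1),'y',T[:,1].min().round(1),T[:,1].max().round(1),'pitch(head up +)',np.degrees(np.arctan(f[0])).round(1),'roll',np.degrees(np.arctan(f[1])).round(1),'tooltilt',np.degrees(np.arccos(-M[2,2])).round(1),'F',s['wrist_force'].round(1),s['ft_torque'].round(2))
B=P[red&(P[:,2]>2)&(P[:,2]<40)]; b=B[(B[:,0]<-12)]; m=np.polyfit(b[:,0],b[:,1],1); print('bar yaw rel',np.degrees(np.arctan(m[0])).round(2),'y at 0',m[1].round(2),'z',b[:,2].mean().round(1),'z pitch',np.degrees(np.arctan(np.polyfit(b[:,0],b[:,2],1)[0])).round(1))
E
python3 lev.py
```

```text
fwd frame: yaw 23.26 tool [ 0.6597 -0.1117  0.181 ] tail top n 8893 centre z 12.6 x -79.4 -44.2 y -17.5 17.9 pitch(head up +) 1.3 roll 0.6 tooltilt 15.0 F [-0.4  0.3 -4.8] [-0.09  0.31 -0.03]
bar yaw rel -0.42 y at 0 -0.13 z 10.2 z pitch -1.4
```

```bash
cat > plan.py <<'E'
from h import *
import sys
x,y,z,yaw=map(float,sys.argv[1:5])  # TCP target, yaw
s=read_state(); M=R.from_rotvec(s['eef_rot']).as_matrix(); cur=np.degrees(np.arctan2(-M[1,0],-M[0,0]))
print('now',s['tool_pos'].round(4),cur.round(2),'shift',(1e3*M.T@(np.array([x,y,z])-s['tool_pos'])).round(1),'then turn',(M.T@[0,0,yaw-cur]).round(2),'down 10mm',(M.T@[0,0,-10]).round(2))
N=np.array([.6425,-.0231]); d=float(sys.argv[5]); u=np.array([np.cos(np.radians(cur)),np.sin(np.radians(cur)),0])
for dl in (-4,-6): print('pivot row',dl,(1e3*M.T@((R.from_euler('z',dl,degrees=True).as_matrix()-np.eye(3))@(-u*d))).round(2),(M.T@[0,0,dl]).round(2))
print('hole-N world mm',(1e3*(s['tool_pos'][:2]+d*u[:2]-N)).round(1),'F',s['wrist_force'].round(1),'T',s['ft_torque'].round(2),'t',s['time'],'w',round(float(s['width']),3))
E
python3 plan.py .5661 -.0604 .110 26 .085
```

```text
now [ 0.6598 -0.1117  0.1809] 23.27 shift [82.  84.2 51.4] then turn [-0.71 -0.   -2.64] down 10mm [2.59 0.01 9.66]
pivot row -4 [-0.2   5.93  0.05] [1.03 0.   3.86]
pivot row -6 [-0.45  8.89  0.11] [1.55 0.   5.8 ]
hole-N world mm [ 95.4 -55. ] F [-0.   0.2 -4.8] T [-0.11  0.34  0.02] t 15.6 w 0.171
```

{"method": "arm_command", "body": {"series": [[15.9, 21, -4.3, 0, 0, 0, 255], [15.9, 21, -4.3, 0, 0, 0, 255], [15.9, 21, -4.3, 0, 0, 0, 255], [15.9, 21, -4.3, 0, 0, 0, 255], [0, 0, 0, -0.7, 0, -2.6, 255], [6.1, 0, 22.8, 0, 0, 0, 255], [6.1, 0, 22.8, 0, 0, 0, 255], [6.1, 0, 22.8, 0, 0, 0, 255]]}}

```text
time: 16.27
tool_pos: [0.5669, -0.0605, 0.1105]
eef_rot: [-0.648, 2.809, 0.083]
wrist_force: [0.8, -1.1, -5.6]
width: 0.173
grip_force: 59.9
```

{"method": "arm_command", "body": {"series": [[0, 0, 0, 0, 0, 0, 255], [0, 0, 0, 0, 0, 0, 255], [0, 0, 0, 0, 0, 0, 255], [0, 0, 0, 0, 0, 0, 255], [0, 0, 0, 0, 0, 0, 255]]}}

```text
time: 16.68
tool_pos: [0.567, -0.0611, 0.1118]
eef_rot: [-0.646, 2.809, 0.083]
wrist_force: [0.2, -0.2, -4.5]
width: 0.171
grip_force: 59.9
```

```bash
python3 plan.py .5661 -.0604 .0464 26 .085; python3 lev.py
```

```text
now [ 0.567  -0.0611  0.1118] 25.93 shift [17.6  1.1 63. ] then turn [-0.02 -0.   -0.07] down 10mm [2.62 0.02 9.65]
pivot row -4 [-0.2   5.93  0.04] [1.05 0.01 3.86]
pivot row -6 [-0.45  8.89  0.1 ] [1.57 0.01 5.79]
hole-N world mm [ 0.9 -0.8] F [ 0.2 -0.2 -4.5] T [-0.12  0.4   0.03] t 16.6833 w 0.171
fwd frame: yaw 25.93 tool [ 0.567  -0.0611  0.1118] tail top n 9238 centre z 12.4 x -79.6 -44.0 y -17.3 18.1 pitch(head up +) 1.1 roll 0.7 tooltilt 15.2 F [ 0.2 -0.2 -4.5] [-0.12  0.4   0.03]
bar yaw rel -0.16 y at 0 0.13 z 10.1 z pitch -1.2
```

{"method": "arm_command", "body": {"series": [[3.6, 0.7, 11.6, 0, 0, 0, 255], [3.1, 0, 11.6, 0, 0, 0, 255], [2.6, 0, 9.7, 0, 0, 0, 255], [1.05, 0, 3.9, 0, 0, 0, 255], [1.05, 0, 3.9, 0, 0, 0, 255], [1.05, 0, 3.9, 0, 0, 0, 255], [0, 0, 0, 0, 0, 0, 255], [0, 0, 0, 0, 0, 0, 255]]}}

```text
time: 17.4
tool_pos: [0.5643, -0.0602, 0.0628]
eef_rot: [-0.646, 2.813, 0.086]
wrist_force: [-0.4, -0.8, -5.2]
width: 0.171
grip_force: 59.9
```

{"method": "arm_command", "body": {"series": [[0.8, 0, 2.9, 0, 0, 0, 255], [0.8, 0, 2.9, 0, 0, 0, 255], [0, 0, 0, 0, 0, 0, 255], [0, 0, 0, 0, 0, 0, 255]]}}

```text
time: 17.73
tool_pos: [0.5642, -0.0602, 0.057]
eef_rot: [-0.646, 2.812, 0.086]
wrist_force: [0.7, 0.6, -5.3]
width: 0.171
grip_force: 59.9
```

```bash
python3 plan.py .5661 -.0604 .0464 26 .085; python3 lev.py
```

```text
now [ 0.5642 -0.0602  0.057 ] 25.89 shift [ 1.2 -1.  10.7] then turn [-0.03  0.   -0.11] down 10mm [ 2.58 -0.    9.66]
pivot row -4 [-0.2   5.93  0.06] [ 1.03 -0.    3.86]
pivot row -6 [-0.45  8.88  0.12] [ 1.55 -0.    5.8 ]
hole-N world mm [-1.8 -0. ] F [ 0.7  0.6 -5.3] T [-0.1   0.37 -0.01] t 17.7333 w 0.171
fwd frame: yaw 25.89 tool [ 0.5642 -0.0602  0.057 ] tail top n 9124 centre z 12.6 x -79.6 -44.0 y -17.4 18.0 pitch(head up +) 1.0 roll 0.8 tooltilt 15.0 F [ 0.7  0.6 -5.3] [-0.1   0.37 -0.01]
bar yaw rel -0.23 y at 0 0.01 z 10.2 z pitch -1.4
```

{"method": "arm_command", "body": {"series": [[-0.3, -0.6, 4.2, 0, 0, 0, 255], [1, 0, 3.9, 0, 0, 0, 255], [0.4, 0, 1.4, 0, 0, 0, 255], [0, 0, 0, 0, 0, 0, 255], [0, 0, 0, 0, 0, 0, 255], [0, 0, 0, 0, 0, 0, 255]]}}

```text
time: 18.28
tool_pos: [0.5659, -0.0604, 0.0479]
eef_rot: [-0.647, 2.812, 0.085]
wrist_force: [-3.9, -3.1, -1.9]
width: 0.177
grip_force: 59.9
```

```bash
python3 plan.py .5661 -.0604 .0464 26 .085; python3 lev.py
```

```text
now [ 0.5659 -0.0604  0.0479] 25.9 shift [ 0.2 -0.1  1.5] then turn [-0.03 -0.   -0.1 ] down 10mm [2.59 0.   9.66]
pivot row -4 [-0.2   5.93  0.05] [1.03 0.   3.86]
pivot row -6 [-0.45  8.88  0.12] [1.55 0.   5.8 ]
hole-N world mm [-0.2 -0.1] F [-3.9 -3.1 -1.9] T [-0.42  0.48 -0.06] t 18.2833 w 0.177
fwd frame: yaw 25.9 tool [ 0.5659 -0.0604  0.0479] tail top n 10080 centre z 11.4 x -79.7 -44.4 y -17.2 18.1 pitch(head up +) 1.5 roll 0.5 tooltilt 15.0 F [-3.9 -3.1 -1.9] [-0.42  0.48 -0.06]
bar yaw rel -0.04 y at 0 0.2 z 9.6 z pitch -0.2
```

{"method": "arm_command", "body": {"series": [[1.5, 0, -0.4, 0, 0, 0, 255], [0, 0, 0, 0, 0, 0, 255], [-0.2, 6, 0.05, 1.03, 0, 3.86, 255], [-0.2, 6, 0.05, 1.03, 0, 3.86, 255], [-0.2, 6, 0.05, 1.03, 0, 3.86, 255], [-0.2, 6, 0.05, 1.03, 0, 3.86, 255], [0, 0, 0, 0, 0, 0, 255]]}}

```text
time: 18.92
tool_pos: [0.5571, -0.0375, 0.0479]
eef_rot: [-0.249, 2.869, 0.032]
wrist_force: [-1.9, -3.8, -1.9]
width: 0.175
grip_force: 59.9
```

```bash
python3 plan.py .5661 -.0604 .0464 26 .086
```

```text
now [ 0.5571 -0.0375  0.0479] 9.91 shift [ -4.4 -24.1   2.8] then turn [-4.170e+00 -1.000e-02 -1.554e+01] down 10mm [2.59 0.   9.66]
pivot row -4 [-0.2   6.    0.05] [1.04 0.   3.86]
pivot row -6 [-0.46  8.99  0.12] [1.55 0.   5.8 ]
hole-N world mm [-0.7  0.4] F [-1.9 -3.8 -1.9] T [-0.65  0.35 -0.28] t 18.9167 w 0.175
```

{"method": "arm_command", "body": {"series": [[-0.2, 6, 0.05, 1.03, 0, 3.86, 255], [-0.2, 6, 0.05, 1.03, 0, 3.86, 255], [-0.2, 6, 0.05, 1.03, 0, 3.86, 255], [-0.2, 6, 0.05, 1.03, 0, 3.86, 255], [-0.2, 6, 0.05, 1.03, 0, 3.86, 255], [-0.2, 6, 0.05, 1.03, 0, 3.86, 255], [-0.2, 6, 0.05, 1.03, 0, 3.86, 255], [0, 0, 0, 0, 0, 0, 255]]}}

```text
time: 19.58
tool_pos: [0.5601, 0.0043, 0.0479]
eef_rot: [0.45, 2.849, -0.059]
wrist_force: [-2.3, -0.8, -1.0]
width: 0.176
grip_force: 59.9
```

```bash
python3 plan.py .5661 -.0604 .0464 26 .086
```

```text
now [0.5601 0.0043 0.0479] -17.96 shift [-24.4 -59.7   8. ] then turn [-1.131e+01  1.000e-02 -4.248e+01] down 10mm [ 2.57 -0.    9.66]
pivot row -4 [-0.2   6.    0.06] [ 1.03 -0.    3.87]
pivot row -6 [-0.46  8.99  0.12] [ 1.54 -0.    5.8 ]
hole-N world mm [-0.6  0.9] F [-2.3 -0.8 -1. ] T [-0.24  0.36  0.02] t 19.5833 w 0.176
```

{"method": "arm_command", "body": {"series": [[-0.2, 6, 0.05, 1.03, 0, 3.86, 255], [-0.2, 6, 0.05, 1.03, 0, 3.86, 255], [-0.2, 6, 0.05, 1.03, 0, 3.86, 255], [-0.2, 6, 0.05, 1.03, 0, 3.86, 255], [-0.1, 3, 0, 0.5, 0, 1.93, 255], [0, 0, 0, 0, 0, 0, 255], [0, 0, 0, 0, 0, 0, 255]]}}

```text
time: 20.17
tool_pos: [0.5721, 0.0282, 0.0478]
eef_rot: [0.889, 2.752, -0.114]
wrist_force: [-3.8, 4.5, -0.1]
width: 0.173
grip_force: 60.0
```

```bash
python3 plan.py .5661 -.0604 .0464 26 .086
```

```text
now [0.5721 0.0282 0.0478] -35.81 shift [-45.  -75.4  13.2] then turn [-15.84   0.08 -59.75] down 10mm [ 2.56 -0.01  9.67]
pivot row -4 [-0.2   6.    0.06] [ 1.03 -0.    3.87]
pivot row -6 [-0.46  8.99  0.13] [ 1.54 -0.01  5.8 ]
hole-N world mm [-0.6  0.9] F [-3.8  4.5 -0.1] T [0.44 0.59 0.22] t 20.1667 w 0.173
```

{"method": "arm_command", "body": {"series": [[-0.1, 3, 0, 0.5, 0, 1.93, 255], [0, 0, 0, 0, 0, 0, 255], [0, 0, 0, 0, 0, 0, 255]]}}

```text
time: 20.42
tool_pos: [0.5737, 0.0302, 0.0478]
eef_rot: [0.937, 2.738, -0.121]
wrist_force: [-5.5, 2.7, 0.0]
width: 0.171
grip_force: 60.1
```

```bash
python3 plan.py .5661 -.0604 .0464 26 .086
```

```text
now [0.5737 0.0302 0.0478] -37.8 shift [-47.6 -76.3  13.9] then turn [-16.34   0.07 -61.68] down 10mm [ 2.56 -0.01  9.67]
pivot row -4 [-0.2   6.    0.06] [ 1.02 -0.    3.87]
pivot row -6 [-0.46  8.99  0.13] [ 1.54 -0.01  5.8 ]
hole-N world mm [-0.9  0.6] F [-5.5  2.7  0. ] T [0.39 0.62 0.32] t 20.4167 w 0.171
```

{"method": "arm_command", "body": {"series": [[0.7, 3, -0.3, 0.5, 0, 1.93, 255], [0, 0, 0, 0, 0, 0, 255], [0, 0, 0, 0, 0, 0, 255]]}}

```text
time: 20.67
tool_pos: [0.5756, 0.0327, 0.048]
eef_rot: [0.986, 2.72, -0.126]
wrist_force: [-1.3, 2.2, -2.5]
width: 0.175
grip_force: 60.1
```

```bash
python3 plan.py .5661 -.0604 .0464 26 .086 | sed -n '1p;4p'
```

```text
now [0.5756 0.0327 0.048 ] -39.86 shift [-50.2 -77.6  14.8] then turn [-16.95   0.13 -63.64] down 10mm [ 2.57 -0.02  9.66]
hole-N world mm [-0.9  0.7] F [-1.3  2.2 -2.5] T [0.2  0.28 0.36] t 20.6667 w 0.175
```

{"method": "arm_command", "body": {"series": [[-0.1, 3, 0, 0.5, 0, 1.93, 255], [0, 0, 0, 0, 0, 0, 255], [0, 0, 0, 0, 0, 0, 255]]}}

```text
time: 20.92
tool_pos: [0.5775, 0.0349, 0.048]
eef_rot: [1.035, 2.703, -0.133]
wrist_force: [-1.1, 3.2, -1.4]
width: 0.174
grip_force: 60.2
```

```bash
python3 plan.py .5661 -.0604 .0464 26 .086 | sed -n '1p;4p'
```

```text
now [0.5775 0.0349 0.048 ] -41.9 shift [-53.  -78.6  15.6] then turn [-17.49   0.14 -65.61] down 10mm [ 2.58 -0.02  9.66]
hole-N world mm [-1.   0.6] F [-1.1  3.2 -1.4] T [0.23 0.35 0.4 ] t 20.9167 w 0.174
```

{"method": "arm_command", "body": {"series": [[0, 2.2, 0, 0.39, 0, 1.45, 255], [0, 0, 0, 0, 0, 0, 255], [0, 0, 0, 0, 0, 0, 255]]}}

```text
time: 21.17
tool_pos: [0.5782, 0.0358, 0.0477]
eef_rot: [1.07, 2.691, -0.14]
wrist_force: [-4.3, -0.5, -1.8]
width: 0.173
grip_force: 60.7
```

```bash
python3 plan.py .5661 -.0604 .0464 26 .086 | sed -n '1p;4p'
```

```text
now [0.5782 0.0358 0.0477] -43.38 shift [-55.1 -78.3  16. ] then turn [-1.786e+01 -1.000e-02 -6.704e+01] down 10mm [2.57 0.   9.66]
hole-N world mm [-1.8 -0.1] F [-4.3 -0.5 -1.8] T [-0.3   0.64  0.55] t 21.1667 w 0.173
```

{"method": "arm_command", "body": {"series": [[0, 2.2, 0, 0.39, 0, 1.45, 255], [0, 0, 0, 0, 0, 0, 255], [0, 0, 0, 0, 0, 0, 255]]}}

```text
time: 21.42
tool_pos: [0.5789, 0.0367, 0.0475]
eef_rot: [1.106, 2.679, -0.148]
wrist_force: [-6.1, -4.0, -0.4]
width: 0.172
grip_force: 61.6
```

```bash
python3 plan.py .5661 -.0604 .0464 26 .086 | sed -n '1p;4p'; python3 lev.py
```

```text
now [0.5789 0.0367 0.0475] -44.84 shift [-57.1 -77.8  16.5] then turn [-18.22  -0.18 -68.45] down 10mm [2.57 0.03 9.66]
hole-N world mm [-2.6 -0.9] F [-6.1 -4.  -0.4] T [-0.76  0.77  0.74] t 21.4167 w 0.172
fwd frame: yaw -44.84 tool [0.5789 0.0367 0.0475] tail top n 10236 centre z 11.1 x -79.4 -43.5 y -22.2 13.7 pitch(head up +) 1.7 roll 0.0 tooltilt 14.9 F [-6.1 -4.  -0.4] [-0.76  0.77  0.74]
bar yaw rel 2.24 y at 0 -1.46 z 9.5 z pitch 0.1
```

The resisting moment has risen to about 1.3 N m, with the tail still well short of the wall (head angle −37°), so the nut is at its stop. I'll back off to mid-play before lifting.

{"method": "arm_command", "body": {"series": [[0, -5.6, 0, -0.9, 0, -3.4, 255], [0, -5.6, 0, -0.9, 0, -3.4, 255], [0, 0, 0, 0, 0, 0, 255], [0, 0, 0, 0, 0, 0, 255]]}}

```text
time: 21.8
tool_pos: [0.5737, 0.0301, 0.0487]
eef_rot: [0.943, 2.731, -0.118]
wrist_force: [0.3, 2.9, -4.0]
width: 0.176
grip_force: 60.1
```

```bash
python3 plan.py .5661 -.0604 .0464 26 .086 | sed -n '1p;4p'; python3 lev.py
```

```text
now [0.5737 0.0301 0.0487] -38.14 shift [-47.6 -76.   14.8] then turn [-16.63   0.29 -61.95] down 10mm [ 2.59 -0.04  9.66]
hole-N world mm [-1.1  0.1] F [ 0.3  2.9 -4. ] T [0.47 0.08 0.37] t 21.8 w 0.176
fwd frame: yaw -38.14 tool [0.5737 0.0301 0.0487] tail top n 9831 centre z 11.7 x -79.3 -44.1 y -19.9 15.5 pitch(head up +) 1.4 roll 0.7 tooltilt 15.0 F [ 0.3  2.9 -4. ] [0.47 0.08 0.37]
bar yaw rel 0.66 y at 0 -1.33 z 9.8 z pitch -0.5
```

{"method": "arm_command", "body": {"series": [[0, 1.2, 0, -0.3, 0, -1, 255], [0, 0, 0, 0, 0, 0, 255], [0, 0, 0, 0, 0, 0, 255]]}}

```text
time: 22.1
tool_pos: [0.5738, 0.0308, 0.0481]
eef_rot: [0.917, 2.741, -0.117]
wrist_force: [0.3, 0.0, -3.2]
width: 0.175
grip_force: 59.9
```

```bash
python3 plan.py .5661 -.0604 .0464 26 .086 | sed -n '1p;4p'; python3 lev.py
```

```text
now [0.5738 0.0308 0.0481] -37.0 shift [-46.6 -77.5  14.1] then turn [-16.28   0.14 -60.86] down 10mm [ 2.58 -0.02  9.66]
hole-N world mm [-0.   2.1] F [ 0.3  0.  -3.2] T [-0.02  0.12  0.02] t 22.1 w 0.175
fwd frame: yaw -37.0 tool [0.5738 0.0308 0.0481] tail top n 9986 centre z 11.4 x -79.2 -44.1 y -18.8 16.6 pitch(head up +) 1.6 roll 0.6 tooltilt 15.0 F [ 0.3  0.  -3.2] [-0.02  0.12  0.02]
bar yaw rel -0.35 y at 0 -1.41 z 9.6 z pitch -0.2
```

Forces are now near zero, so I'll lift gently.

{"method": "arm_command", "body": {"series": [[-0.8, 0, -3, 0, 0, 0, 255], [-1, 0, -3.9, 0, 0, 0, 255], [-1, 0, -3.9, 0, 0, 0, 255], [0, 0, 0, 0, 0, 0, 255], [0, 0, 0, 0, 0, 0, 255]]}}

```text
time: 22.57
tool_pos: [0.5739, 0.0303, 0.0596]
eef_rot: [0.916, 2.741, -0.118]
wrist_force: [3.3, -3.6, -4.7]
width: 0.172
grip_force: 60.0
```

```bash
python3 plan.py .5661 -.0604 .0464 26 .086 | sed -n '1p;4p'; python3 lev.py
```

```text
now [0.5739 0.0303 0.0596] -36.99 shift [-43.3 -77.2  25. ] then turn [-16.31   0.14 -60.84] down 10mm [ 2.59 -0.02  9.66]
hole-N world mm [0.1 1.7] F [ 3.3 -3.6 -4.7] T [-0.45 -0.21 -0.05] t 22.5667 w 0.172
fwd frame: yaw -36.99 tool [0.5739 0.0303 0.0596] tail top n 6626 centre z 14.6 x -78.2 -43.7 y -19.2 16.6 pitch(head up +) 1.1 roll 0.6 tooltilt 15.0 F [ 3.3 -3.6 -4.7] [-0.45 -0.21 -0.05]
bar yaw rel 0.24 y at 0 -1.21 z 11.2 z pitch -3.5
```

{"method": "arm_command", "body": {"series": [[-1.2, 0, 0.3, 0, 0, 0, 255], [0, 0, 0, 0, 0, 0, 255], [-0.8, 0, -3, 0, 0, 0, 255], [-1, 0, -3.9, 0, 0, 0, 255], [0, 0, 0, 0, 0, 0, 255]]}}

```text
time: 23.03
tool_pos: [0.5747, 0.0299, 0.0667]
eef_rot: [0.916, 2.741, -0.117]
wrist_force: [1.3, -1.2, -4.0]
width: 0.172
grip_force: 60.0
```

```bash
python3 plan.py .5661 -.0604 .0464 26 .086 | sed -n '4p'; python3 lev.py
```

```text
hole-N world mm [0.9 1.3] F [ 1.3 -1.2 -4. ] T [-0.15  0.12 -0.05] t 23.0333 w 0.172
fwd frame: yaw -36.99 tool [0.5747 0.0299 0.0667] tail top n 5140 centre z 16.0 x -77.8 -44.2 y -19.3 16.7 pitch(head up +) 2.1 roll 0.5 tooltilt 15.0 F [ 1.3 -1.2 -4. ] [-0.15  0.12 -0.05]
bar yaw rel 0.02 y at 0 -1.25 z 12.0 z pitch -5.0
```

{"method": "arm_command", "body": {"series": [[-0.5, 0, 0, 0, 0, 0, 255], [-1, 0, -3.9, 0, 0, 0, 255], [-1, 0, -3.9, 0, 0, 0, 255], [-2, 0, -7.7, 0, 0, 0, 255], [-5, 0, -19, 0, 0, 0, 255], [-7, 0, -26, 0, 0, 0, 255], [-7, 0, -26, 0, 0, 0, 255], [-7, 0, -26, 0, 0, 0, 255]]}}

```text
time: 23.75
tool_pos: [0.5732, 0.0303, 0.1833]
eef_rot: [0.917, 2.745, -0.117]
wrist_force: [0.1, -0.2, -5.4]
width: 0.175
grip_force: 60.0
```

{"method": "arm_command", "body": {"series": [[0, 0, 0, 0, -4.5, 0, 255], [0, 0, 0, 0, 0, 0, 255], [0, 0, 0, 0, 0, 0, 255], [0, 0, 0, 0, 0, 0, 255]]}}

```text
time: 24.08
tool_pos: [0.5728, 0.03, 0.1813]
eef_rot: [0.893, 2.674, -0.151]
wrist_force: [0.4, -0.1, -5.1]
width: 0.17
grip_force: 60.0
```

```bash
python3 plan.py .5661 -.0604 .0464 26 .086 | sed -n '4p'; python3 lev.py
```

```text
hole-N world mm [-0.9  1.5] F [ 0.4 -0.1 -5.1] T [0.28 0.4  0.01] t 24.0833 w 0.17
fwd frame: yaw -36.91 tool [0.5728 0.03   0.1813] tail top n 8215 centre z 12.2 x -78.3 -43.4 y -19.1 16.5 pitch(head up +) 2.1 roll 0.7 tooltilt 19.2 F [ 0.4 -0.1 -5.1] [0.28 0.4  0.01]
bar yaw rel -0.24 y at 0 -1.38 z 10.2 z pitch -1.0
```

The wrench is free and level. I'll step aside to check the stripe against the mark with the wrist camera.

{"method": "arm_command", "body": {"series": [[-14, 22, 4.9, 0, 0, 0, 255], [-14, 22, 4.9, 0, 0, 0, 255], [-14, 22, 4.9, 0, 0, 0, 255], [-14, 22, 4.9, 0, 0, 0, 255], [0, 0, 0, 0, 0, 0, 255], [0, 0, 0, 0, 0, 0, 255], [0, 0, 0, 0, 0, 0, 255]]}}

```text
time: 24.72
tool_pos: [0.6738, 0.0639, 0.1813]
eef_rot: [0.893, 2.673, -0.153]
wrist_force: [-0.3, 0.0, -4.8]
width: 0.172
grip_force: 60.0
```

```bash
cat > nut.py <<'E'
from h import *
c=calibration('wrist'); im,d=grab_frame('wrist'); save('w9',im); hsv=cv2.cvtColor(im,cv2.COLOR_RGB2HSV)
y=cv2.inRange(hsv,(20,100,100),(38,255,255)); q=np.argwhere(y)[:,::-1]; P=dep(c,q,d)
k=(np.hypot(P[:,0]-.6425,P[:,1]+.0231)<.075)&(P[:,2]<.07); q=q[k];P=P[k]
mk=P[P[:,2]<.0205]; N0=np.array([.6425,-.0231])
m=onz(c,q[P[:,2]<.0205],.017)[:,:2].mean(0); N=m-np.array([.0428,.0216]); print('mark',m.round(4),len(mk),'angle about N0',np.degrees(np.arctan2(*(m-N0)[::-1])).round(1))
for lo,hi,zz in ((.0525,.06,.057),(.043,.0525,.047)):
    k=(P[:,2]>lo)&(P[:,2]<hi)
    if k.sum()<3: continue
    Q=onz(c,q[k],zz)[:,:2]; a=Q.mean(0); u=np.linalg.svd(Q-a)[2][0]
    for n in (N0,N): e=(Q-n); e=e[np.argsort(np.hypot(*e.T))[-max(3,len(Q)//5):]].mean(0); print(zz,k.sum(),'mean ang',np.degrees(np.arctan2(*(a-n)[::-1])).round(1),'far',np.degrees(np.arctan2(e[1],e[0])).round(1),np.hypot(*e).round(4),'axis',(np.degrees(np.arctan2(u[1],u[0]))%180).round(1))
E
python3 nut.py; python3 plan.py .5661 -.0604 .0464 26 .086 | sed -n '1p;4p'
```

```text
mark [nan nan] 0 angle about N0 nan
0.057 134 mean ang 21.6 far 27.7 0.0109 axis 37.7
0.057 134 mean ang nan far nan nan axis 37.7
0.047 125 mean ang 27.1 far 31.1 0.0245 axis 39.8
0.047 125 mean ang nan far nan nan axis 39.8
now [0.6735 0.0638 0.1816] -36.96 shift [  55.2 -163.8  124. ] then turn [-2.081e+01 -2.000e-02 -5.942e+01] down 10mm [3.31 0.   9.44]
hole-N world mm [99.7 35.2] F [-0.7  0.2 -5.2] T [ 0.2   0.42 -0.01] t 24.7667 w 0.172nut.py:6: RuntimeWarning: Mean of empty slice.
  m=onz(c,q[P[:,2]<.0205],.017)[:,:2].mean(0); N=m-np.array([.0428,.0216]); print('mark',m.round(4),len(mk),'angle about N0',np.degrees(np.arctan2(*(m-N0)[::-1])).round(1))
  ret = um.true_divide(
```

{"method": "arm_command", "body": {"series": [[-19, 3, 6.6, 0, 0, 0, 255], [-19, 3, 6.6, 0, 0, 0, 255], [0, 0, 0, 0, 0, 0, 255], [0, 0, 0, 0, 0, 0, 255], [0, 0, 0, 0, 0, 0, 255], [0, 0, 0, 0, 0, 0, 255]]}}

```text
time: 25.27
tool_pos: [0.7093, 0.0449, 0.183]
eef_rot: [0.893, 2.671, -0.151]
wrist_force: [0.4, -0.7, -4.7]
width: 0.171
grip_force: 60.0
```

```bash
python3 nut.py; python3 plan.py .5661 -.0604 .0464 26 .086 | sed -n '1p;4p'
```

```text
mark [ 0.681  -0.0035] 102 angle about N0 27.0
0.057 176 mean ang 21.9 far 26.9 0.0109 axis 32.5
0.057 176 mean ang 23.2 far 25.7 0.0157 axis 32.5
0.047 166 mean ang 27.5 far 31.4 0.0248 axis 39.7
0.047 166 mean ang 27.0 far 30.4 0.0295 axis 39.7
now [0.7095 0.0451 0.1831] -36.96 shift [  93.7 -170.7  111.7] then turn [-20.92   0.09 -59.38] down 10mm [ 3.32 -0.01  9.43]
hole-N world mm [135.7  16.5] F [-0.5 -0.2 -6.4] T [0.27 0.42 0.02] t 25.3167 w 0.175
```

The stripe (27°) meets the mark (27°), so the nut is home. Now to take the wrench back to the mat.

```bash
python3 plan.py .395 .3545 .183 -7 .087 | head -1
```

```text
now [0.7095 0.0451 0.1831] -36.96 shift [ 412.5   58.4 -145.1] then turn [ -9.96   0.04 -28.26] down 10mm [ 3.32 -0.01  9.43]
```

{"method": "arm_command", "body": {"series": [[34.4, 4.9, -12.1, 0, 0, 0, 255], [34.4, 4.9, -12.1, 0, 0, 0, 255], [34.4, 4.9, -12.1, 0, 0, 0, 255], [34.4, 4.9, -12.1, 0, 0, 0, 255], [34.4, 4.9, -12.1, 0, 0, 0, 255], [34.4, 4.9, -12.1, 0, 0, 0, 255], [34.4, 4.9, -12.1, 0, 0, 0, 255], [34.4, 4.9, -12.1, 0, 0, 0, 255]]}}

```text
time: 25.98
tool_pos: [0.4991, 0.2528, 0.1836]
eef_rot: [0.892, 2.669, -0.148]
wrist_force: [0.3, 0.3, -6.0]
width: 0.175
grip_force: 60.0
```

{"method": "arm_command", "body": {"series": [[34.4, 4.9, -12.1, 0, 0, 0, 255], [34.4, 4.9, -12.1, 0, 0, 0, 255], [34.4, 4.9, -12.1, 0, 0, 0, 255], [34.4, 4.9, -12.1, 0, 0, 0, 255], [0, 0, 0, 0, 0, 0, 255], [0, 0, 0, 0, 0, 0, 255]]}}

```text
time: 26.48
tool_pos: [0.3945, 0.3568, 0.1834]
eef_rot: [0.886, 2.672, -0.147]
wrist_force: [0.0, 0.2, -5.1]
width: 0.174
grip_force: 60.0
```

{"method": "arm_command", "body": {"series": [[0, 0, 0, -2, 0, -5.65, 255], [0, 0, 0, -2, 0, -5.65, 255], [0, 0, 0, -2, 0, -5.65, 255], [0, 0, 0, -2, 0, -5.65, 255], [0, 0, 0, -2, 0, -5.65, 255], [0, 0, 0, 0, 0, 0, 255], [0, 0, 0, 0, 0, 0, 255], [0, 0, 0, 0, 0, 0, 255]]}}

```text
time: 27.15
tool_pos: [0.3966, 0.3543, 0.1833]
eef_rot: [0.176, 2.795, -0.027]
wrist_force: [-0.0, -0.6, -5.9]
width: 0.168
grip_force: 60.0
```

```bash
python3 plan.py .395 .3545 .0298 -7 .087 | head -1; python3 lev.py
```

```text
now [0.3966 0.3543 0.1833] -7.22 shift [ 52.9  -0.4 144.1] then turn [-0.08  0.   -0.21] down 10mm [ 3.35 -0.02  9.42]
fwd frame: yaw -7.22 tool [0.3966 0.3543 0.1833] tail top n 11218 centre z 12.3 x -78.7 -43.1 y -18.3 16.7 pitch(head up +) 0.2 roll 0.7 tooltilt 19.5 F [-0.  -0.6 -5.9] [0.09 0.56 0.01]
bar yaw rel -0.0 y at 0 -0.73 z 10.0 z pitch -0.7
```

{"method": "arm_command", "body": {"series": [[9.4, 0, 26.4, 0, 0, 0, 255], [9.4, 0, 26.4, 0, 0, 0, 255], [9.4, 0, 26.4, 0, 0, 0, 255], [9.4, 0, 26.4, 0, 0, 0, 255], [7, 0, 19, 0, 0, 0, 255], [3, 0, 8.5, 0, 0, 0, 255], [0, 0, 0, 0, 0, 0, 255], [0, 0, 0, 0, 0, 0, 255]]}}

```text
time: 27.87
tool_pos: [0.3963, 0.3557, 0.0418]
eef_rot: [0.171, 2.796, -0.027]
wrist_force: [0.4, 0.6, -5.3]
width: 0.174
grip_force: 60.0
```

{"method": "arm_command", "body": {"series": [[1, 0, 2.8, 0, 0, 0, 255], [1, 0, 2.8, 0, 0, 0, 255], [0.7, 0, 1.9, 0, 0, 0, 255], [0, 0, 0, 0, 0, 0, 255], [0, 0, 0, 0, 0, 0, 255]]}}

```text
time: 28.28
tool_pos: [0.396, 0.3554, 0.0342]
eef_rot: [0.171, 2.795, -0.026]
wrist_force: [0.2, 0.4, -5.9]
width: 0.173
grip_force: 60.0
```

```bash
python3 plan.py .395 .3545 .0298 -7 .087 | sed -n '1p;4p'; python3 lev.py
```

```text
now [0.396  0.3554 0.0342] -7.03 shift [ 2.3 -1.1  3.8] then turn [-0.01  0.   -0.03] down 10mm [ 3.35 -0.03  9.42]
hole-N world mm [-160.1  367.9] F [ 0.2  0.4 -5.9] T [ 0.03  0.53 -0.02] t 28.2833 w 0.173
fwd frame: yaw -7.03 tool [0.396  0.3554 0.0342] tail top n 8656 centre z 11.9 x -78.8 -44.0 y -18.6 16.8 pitch(head up +) 1.9 roll 0.6 tooltilt 19.6 F [ 0.2  0.4 -5.9] [ 0.03  0.53 -0.02]
bar yaw rel 0.04 y at 0 -0.75 z 10.0 z pitch -0.7
```

Now 1 mm steps down until it touches.

{"method": "arm_command", "body": {"series": [[0.35, 0, 0.95, 0, 0, 0, 255], [0.35, 0, 0.95, 0, 0, 0, 255], [0.35, 0, 0.95, 0, 0, 0, 255], [0, 0, 0, 0, 0, 0, 255], [0, 0, 0, 0, 0, 0, 255]]}}

```text
time: 28.75
tool_pos: [0.3959, 0.3555, 0.0309]
eef_rot: [0.171, 2.796, -0.026]
wrist_force: [-1.3, 0.2, -2.7]
width: 0.174
grip_force: 60.0
```

{"method": "arm_command", "body": {"series": [[0.35, 0, 0.95, 0, 0, 0, 255], [0.35, 0, 0.95, 0, 0, 0, 255], [0, 0, 0, 0, 0, 0, 255], [0, 0, 0, 0, 0, 0, 255]]}}

```text
time: 29.08
tool_pos: [0.396, 0.3556, 0.0305]
eef_rot: [0.171, 2.795, -0.027]
wrist_force: [-11.1, -2.9, 15.6]
width: 0.171
grip_force: 60.0
```

```bash
python3 plan.py .395 .3545 .0298 -7 .087 | sed -n '4p'; python3 lev.py
```

```text
hole-N world mm [-160.2  368. ] F [-11.1  -2.9  15.6] T [-0.79  0.89 -0.23] t 29.0833 w 0.171
fwd frame: yaw -7.04 tool [0.396  0.3556 0.0305] tail top n 9138 centre z 11.5 x -78.9 -43.9 y -18.4 17.0 pitch(head up +) 2.2 roll 0.0 tooltilt 19.6 F [-11.1  -2.9  15.6] [-0.79  0.89 -0.23]
bar yaw rel 0.13 y at 0 -0.51 z 9.8 z pitch -0.2
```

{"method": "arm_command", "body": {"series": [[-0.35, 0, -0.95, 0, 0, 0, 255], [0, 0, 0, 0, 0, 0, 255], [0, 0, 0, 0, 0, 0, 0], [0, 0, 0, 0, 0, 0, 0], [0, 0, 0, 0, 0, 0, 0], [0, 0, 0, 0, 0, 0, 0], [0, 0, 0, 0, 0, 0, 0], [0, 0, 0, 0, 0, 0, 0]]}}

```text
time: 29.8
tool_pos: [0.3959, 0.3553, 0.0296]
eef_rot: [0.171, 2.796, -0.026]
wrist_force: [1.1, -0.2, 0.8]
width: 0.604
grip_force: 0.0
```

{"method": "arm_command", "body": {"series": [[0, 0, 0, 0, 0, 0, 0], [0, 0, 0, 0, 0, 0, 0], [0, 0, 0, 0, 0, 0, 0], [0, 0, 0, 0, 0, 0, 0]]}}

```text
time: 30.13
tool_pos: [0.3958, 0.3553, 0.0296]
eef_rot: [0.171, 2.796, -0.026]
wrist_force: [-0.4, -0.0, 0.8]
width: 0.901
grip_force: 0.0
```

{"method": "arm_command", "body": {"series": [[-3.4, 0, -9.4, 0, 0, 0, 0], [-6.7, 0, -19, 0, 0, 0, 0], [-10, 0, -28, 0, 0, 0, 0], [-10, 0, -28, 0, 0, 0, 0], [-10, 0, -28, 0, 0, 0, 0], [-10, 0, -28, 0, 0, 0, 0], [0, 0, 0, 0, 0, 0, 0], [0, 0, 0, 0, 0, 0, 0]]}}

```text
time: 30.8
tool_pos: [0.3972, 0.3564, 0.1822]
eef_rot: [0.172, 2.792, -0.019]
wrist_force: [-0.7, 0.6, 0.4]
width: 1.004
grip_force: 0.0
```

```bash
cat > fin.py <<'E'
from h import *
s=read_state(); c=calibration('wrist'); im,d=grab_frame('wrist'); hsv=cv2.cvtColor(im,cv2.COLOR_RGB2HSV)
r=cv2.inRange(hsv,(0,190,100),(8,255,255)); r[:,:200]=0; r[:,460:]=0; p=np.argwhere(r)[:,::-1]; P=dep(c,p,d); m=P.mean(0); u=np.linalg.svd(onz(c,p,.04)-onz(c,p,.04).mean(0))[2][0]
print('bar',m.round(4),'z10-90',np.percentile(P[:,2],[10,50,90]).round(4),'yaw',np.degrees(np.arctan(u[1]/u[0])).round(1),len(p), 'tool',s['tool_pos'].round(3),'t',s['time'],'F',s['wrist_force'].round(1))
t=m+np.array([-.067*.9925,.067*.122,0]); h=m+np.array([.081*.9925,-.081*.122,0]); print('tail/hole est',t.round(3),h.round(3))
im,d=grab_frame('top'); im0=cv2.cvtColor(cv2.imread('pics/top0.png'),cv2.COLOR_BGR2RGB); df=cv2.absdiff(im,im0).max(2)>60; df=cv2.morphologyEx(df.astype(np.uint8),cv2.MORPH_OPEN,np.ones((3,3))); n,l,st,ce=cv2.connectedComponentsWithStats(df); print([(x[:5].tolist()) for x in st[1:] if x[4]>15])
save('top_end',im)
E
python3 fin.py
```

```text
bar [0.3957 0.3552 0.041 ] z10-90 [0.0397 0.0405 0.0413] yaw -6.9 2269 tool [0.397 0.356 0.182] t 30.8 F [-0.7  0.6  0.4]
tail/hole est [0.329 0.363 0.041] [0.476 0.345 0.041]
[[106, 222, 186, 178, 11791], [195, 227, 9, 27, 126], [206, 228, 8, 4, 26], [0, 296, 166, 104, 9450], [23, 300, 4, 4, 16], [356, 373, 4, 5, 17], [160, 391, 32, 9, 183]]
```

The wrench lies flat (bar top 40 mm) inside the mat. One numeric check of the stripe and mark in the clear top view.

Run:
```python
from h import *
c=calibration('top'); N=np.array([.6425,-.0231])
for n in ('top0','top_end'):
    im=cv2.imread(f'pics/{n}.png'); hsv=cv2.cvtColor(im,cv2.COLOR_BGR2HSV); y=cv2.inRange(hsv,(20,90,90),(38,255,255)); y[:,:300]=0;y[:,350:]=0;y[:130]=0;y[180:]=0
    k,l,st,ce=cv2.connectedComponentsWithStats(y)
    for i in range(1,k):
        if st[i,4]>3:
            for z in (.017,.05):
                P=onz(c,np.argwhere(l==i)[:,::-1],z)[:,:2]; v=P.mean(0)-N; u=np.linalg.svd(P-P.mean(0))[2][0]; print(n,st[i].tolist(),z,P.mean(0).round(4),'r',np.hypot(*v).round(4),'ang',np.degrees(np.arctan2(v[1],v[0])).round(1),'axis',(np.degrees(np.arctan2(u[1],u[0]))%180).round(1))
```

```text
top0 [317, 140, 4, 6, 14] 0.017 [6.891e-01 1.000e-04] r 0.052 ang 26.5 axis 24.4
top0 [317, 140, 4, 6, 14] 0.05 [ 6.791e-01 -2.000e-04] r 0.0432 ang 32.0 axis 24.4
top0 [319, 152, 8, 9, 26] 0.017 [ 0.6474 -0.0115] r 0.0125 ang 67.2 axis 134.2
top0 [319, 152, 8, 9, 26] 0.05 [ 0.6384 -0.0115] r 0.0123 ang 109.7 axis 134.2
top_end [317, 140, 4, 6, 14] 0.017 [6.891e-01 1.000e-04] r 0.052 ang 26.5 axis 24.4
top_end [317, 140, 4, 6, 14] 0.05 [ 6.791e-01 -2.000e-04] r 0.0432 ang 32.0 axis 24.4
top_end [322, 147, 5, 7, 17] 0.017 [ 0.6659 -0.0176] r 0.024 ang 13.2 axis 30.9
top_end [322, 147, 5, 7, 17] 0.05 [ 0.6565 -0.0175] r 0.0151 ang 22.0 axis 30.9
```

```bash
python3 -c "
from rig import *
print(finish_job())"
```

```text
the job is handed in; nothing more can be done
None
```

The nut is tightened to its stop with its stripe on the yellow mark (both read about 27° from the wrist camera), the red wrench lies flat on the green mat same side up, and the job is handed in after about 31 s of robot time; in the first lift the wrench slipped about 15° in the grip, and I levelled it by tilting the tool.

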